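# Shut and latch the bread box

### The job

Close up the bread box: slide its lid home until it touches the rubber seal, hook the latch's loop over the keeper by drawing it back gently by hand only until it catches and stays hooked when you let go, then press the latch lever down over centre until it lies fully down and the lid is clamped tight. Do not force the loop or the lever, and leave the other things on and around the box where they are.

Things in the scene. Friction and masses are not known exactly. Their poses are not given: they have to be found in the camera images.
- bread_box: White bread box, 320 (x) x 180 (y) x 112 mm, fixed. Origin: centre of its underside; x runs along it from the latch end to the lid end, z up. Flat top at z = 112 mm: a white deck (x -160 to -11) carries the steel draw latch, the rest is a sliding wooden lid. A soft rubber seal between them starts at x = 5 mm and yields up to 18 mm towards -x at 3.2 N per mm.
- lid: Wooden lid, 160 x 160 x 14 mm, top at box z = 112 mm, sliding along box x (friction about 4 N). Origin: middle of the top edge of its end nearest the latch; axes as the box. Origin at box x = 5 mm: just touching the seal; more: open (25 to 50 mm at the start); less: clamped into the seal. The steel keeper stands on it (see keeper_slot).
- keeper_slot (a point): Fixed point on the lid, mid-width on its top, 25 mm from its latch end: centre of the keeper's adjusting slot. The keeper is a hook 18 mm wide and high, open to +x; below its 4 mm long lip is 14 mm of room over the lid, 3 mm of it floor plate. The seated bar's centre lies within 6 mm either way (box x) of this point; where is not reported: feel or see it. Hand pulls over 12 N bend it.
- lid_grip (a point): Centre of the lid's wooden push bar, a ridge 14 mm (x) x 90 mm (y) x 26 mm high standing on the lid, 115 mm behind its leading end.
- loop: Wire loop of the latch, 50 mm wide. Origin: its pivot pin, on the lever 20 mm from the lever's own pin (1.5 mm below the lever's middle when shut). x axis: from pivot pin to bar (105 mm); y as the box's y. A weak spring swings it up (about 0.1 N at the bar): let go unhooked it rises to stand about 40 degrees over level with the lever open.
- loop_bar (a point): Centre of the loop's end bar, 5 mm thick. To hook, it must come down beyond (+x of) the keeper's lip to about 8 mm over the lid (5.5 to 11.5 mm fits below the lip), then be drawn in -x under the lip till it meets the hook. With the lever fully open and the bar 8 mm over the lid it reaches box x = 47 mm.
- loop_lug (a point): Centre of the loop's grip lug, an upright steel disc 24 mm across, 10 mm thick along y (pinch it across the box), 21 mm beyond the bar and 24 mm above the loop's plane. Moving it moves loop and lever as a two-link chain in the box's x-z plane, with a drag of about 3 N.
- lever (a joint): Lever angle: 0 = down on the deck, latched; grows as it lifts; 2.1 rad = fully open, leaning towards the lid (as at the start). Its pin lies along box y at box x = -65 mm, z = 128 mm. Friction holds it where it is left; with the loop hooked it stands at 0.7 to 1.5 rad. Below about 0.1 rad (past centre) the seal pulls it down; pressing takes 3 to 8 N at the tip.
- lever_tip (a point): On the upper face of the lever (facing up when shut), 75 mm from its pin and 15 mm from its end; the lever is a steel bar 20 mm wide (26 at the end), 6 mm thick and 90 mm long. More than 25 N on it is too much.
- marker_mid (a point): Centre of a capped marker pen, 135 mm long and 17 mm thick, lying on the deck beside the lever: leave alone.
- garlic_2_mid (a point): Centre of a garlic bulb, 58 mm, behind the box: leave alone.
- lemon_1_mid (a point): Centre of a lemon, 83 x 58 mm, behind the box: leave alone.
- onion_3_mid (a point): Centre of an onion, 75 mm, beside the latch end of the box: leave alone.
- clip_jar_lentils_mid (a point): Centre of a glass clip-top jar, 86 mm wide and 147 mm high, to the left: leave alone.
- salt_mill_mid (a point): Centre of a wooden mill, 56 mm wide and 165 mm high, to the right: leave alone.

How it is judged:
By the outcome, as a careful person would: the job done as asked, in the order asked, and still so for the second after the job is handed in, with the robot touching nothing.
It also fails if it takes over 64 s, if anything falls off the work surface, if the arm or the gripper's body presses on something with over 40 N, if the wrist force passes 120 N, or if a joint passes its speed limit or range.

### The arm

A 6-joint arm with a two-finger parallel gripper is mounted at the origin on a cart in front of the work surface, level with it; the furniture and walls round the work are solid. World frame = base frame: x ahead of the robot, y to its left, z up, the work surface at z = 0. Lengths are in m, angles in rad, forces in N, time in s.
With the tool pointing down it reaches from about 0.35 to 0.975 m from the base axis. Payload 4.9 kg.
Tool frame: the origin (TCP) lies at the very end of the fingers, on their centre line; the grasp point (between the pads) lies 19 mm behind it (manip.hold_point_z is the distance from the TCP to the grasp point, in m); z points along the fingers, x is the direction in which the jaws open and shut, and the axes are right-handed (so a half turn about z gives the same grasp; the last joint's range is limited). The gripper opens to 85 mm and grips with 20 to 120 N. Pads are 22 mm wide; open, the fingers measure 114 mm over their backs; the gripper's body (76 mm by 85 mm) begins 54 mm behind the grasp point. The pads swing forward as they close: fully open they stand 13 mm farther back than shut.
Start: joints at [-1.404, 0.053, 1.613, -0, 1.476, -0.119], TCP at [0.176, -0.6, 0.231] pointing down, gripper open.
Joint ranges: [-3.01, 3.01], [-1.01, 2.22], [0.06, 2.58], [-1.02, 4.17], [0.09, 2.62], [-3.14, 3.14]. Speed limits (rad/s): [2.57, 2.57, 3.14, 3.14, 3.14, 3.14].

### API

Orientations are given as a unit quaternion [w, x, y, z].
In Python, from plant import manip gives the robot as it stands.
- The arm moves only by the shell command python3 -m handwheel 'ROWS' [OPENING]. ROWS is JSON, a list of rows, each an object of numbers: "dx", "dy", "dz": the shift along the tool's x, y, z in m; "ax", "ay", "az": the turn, a rotation vector about the tool's x, y, z in rad. In form: [{"dx": .., "dy": .., "dz": .., "ax": .., "ay": .., "az": ..}, ...]. A call has 1 to 5 rows; each row is the pose to reach, as a shift and turn from the pose commanded when the call began, along the tool's axes at that moment; what a row does not reach only later rows make up. A row lasts 1/8 s, in which the tool goes at most 62.5 mm and 10.7 degrees, less where a joint would pass 70% of its speed; a pose out of reach is approached as far as the arm can. A call with a gripper value outside its range is refused whole. OPENING is the closure in counts, from 0 (fully open) to 255 (shut), set as the call begins (- or left out, the last holds). The fingers move at their own pace and stop on an object; the grip force is fixed at half the most. Time passes only in rows, so rows that repeat a pose let the fingers close. It gives the time, the measured TCP pose, the force and the opening at its end, in the units of the state.
- manip.state(): the state, without advancing time (a new reading comes with each control period).
- manip.grab_frame(name): name is "side" or "top"; returns a dict with "image" (384x512x3 uint8, blue, green, red), "z_map" (384x512 float32, m along the optical axis (not along the pixel's ray), 0 where there is no reading), "K" (3x3 intrinsics, pixels), "xyz" and "rotation" of the camera in the world. Camera axes: x right, y up, looking along -z (the intrinsics and any distortion apply to the point x, -y, -z); pixel columns grow to the right and rows downward; lengths in m; the calibration is good to about 2 mm. A picture is of the moment at which its call begins.
- manip.job_done(): hands the job in, once; it reports no verdict.
The state is a dict: "time": time; "joint_pos": joint angles; "joint_vel": joint speeds; "joint_efforts": joint torques, N m; "tool_pos": TCP position; "tool_rot": TCP orientation; "contact_force": force on the tool from outside, world axes, zero at the start; "ft_torque": the same for the moment, N m; "gripper_width": opening from 0.0 (shut) to 1.0 (fully open).
Only numpy, scipy, OpenCV 4.12 (cv2) and the standard library are available. Lean on these libraries where they do the work, as an engineer would, in place of code of your own. Each camera call takes 0.05 s, during which the arm holds its last target.

## Working session

There is one attempt and no reset: what is moved stays moved. The work goes in short steps, Python scripts to look and compute and a shell command to move; the robot and the scene stay as the last step left them, time stands still between calls to the robot, and variables do not carry over. Pictures are saved under pics/ and viewed, and the job is handed in when it is done.

```bash
ls; mkdir -p pics
python3 - <<'E'
from plant import manip
import cv2,numpy as np
print(manip.state())
for n in("side","top"):
    f=manip.grab_frame(n); cv2.imwrite(f"pics/{n}0.png",f["image"]); np.savez(f"{n}0.npz",**f)
    print(n,f["K"],f["xyz"],f["rotation"],[k for k in f])
E
```

```text
pics
{'time': 0.0, 'joint_pos': array([-1.40404290e+00,  5.33727114e-02,  1.61433206e+00,  7.23508384e-06,
        1.47601843e+00, -1.19005283e-01]), 'joint_vel': array([-0.00014287,  0.00061033, -0.00015652,  0.00190881, -0.00027193,
       -0.00035904]), 'joint_efforts': array([-1.15609495e-03, -3.93679726e+01, -3.70177209e+01, -1.06359878e-04,
        7.06827952e-03,  3.45494743e-05]), 'tool_pos': array([ 0.17606987, -0.59901525,  0.23003048]), 'tool_rot': array([-7.37669313e-04,  8.00588333e-01, -5.99213807e-01, -7.68541586e-04]), 'contact_force': array([-0.24339378, -0.42671658,  0.10573513]), 'ft_torque': array([ 0.02073774,  0.00268039, -0.02145522]), 'gripper_width': 1.0064356929999267}
side [[402.7505316    0.         256.13755018]
 [  0.         402.7505316  183.42553003]
 [  0.           0.           1.        ]] [-0.2991166  -0.215627    1.50884034] [ 0.75266721  0.22289653 -0.1721632  -0.59512103] ['image', 'z_map', 'K', 'xyz', 'rotation']
top [[374.83182383   0.         251.97933457]
 [  0.         374.83182383 193.17531491]
 [  0.           0.           1.        ]] [0.32258206 0.01409717 1.2581875 ] [-0.69963802 -0.07108873  0.06746113  0.70774432] ['image', 'z_map', 'K', 'xyz', 'rotation']
```

View pics/side0.png

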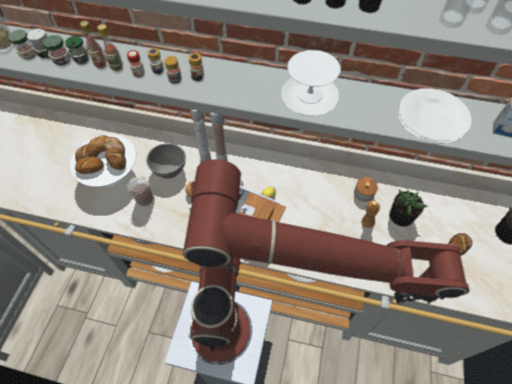

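View pics/top0.png

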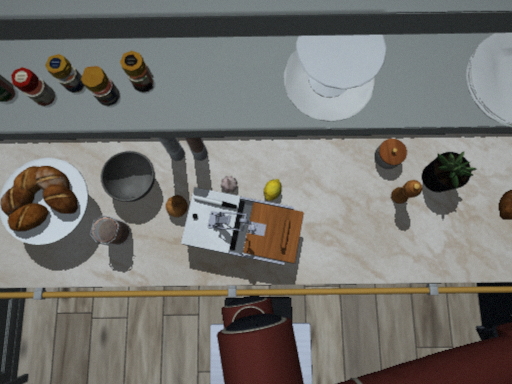

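The top view shows the box at px (185-302, 190-262), with the white deck on the left (latch end) and the wooden lid on the right. The arm hides most of it in the side view. I'll zoom in.

```bash
cat > h.py <<'E'
import numpy as np,cv2
from scipy.spatial.transform import Rotation as R
def rot(q): return R.from_quat([q[1],q[2],q[3],q[0]]).as_matrix()
def load(n): return dict(np.load(n))
def ray(f,u,v):
    K=f["K"]; d=np.array([(u-K[0,2])/K[0,0],-(v-K[1,2])/K[1,1],-1.])
    return rot(f["rotation"])@d
def onz(f,u,v,z):
    d=ray(f,u,v); o=f["xyz"]; return o+d*(z-o[2])/d[2]
def cloud(f):
    K=f["K"]; z=f["z_map"]; v,u=np.mgrid[:384,:512]
    p=np.stack([(u-K[0,2])/K[0,0]*z,-(v-K[1,2])/K[1,1]*z,-z],-1)
    return p@rot(f["rotation"]).T+f["xyz"]
def proj(f,p):
    c=rot(f["rotation"]).T@(np.asarray(p)-f["xyz"]); K=f["K"]
    return K[0,2]+K[0,0]*c[0]/-c[2], K[1,2]-K[1,1]*c[1]/-c[2]
def snap(n,tag):
    from plant import manip
    f=manip.grab_frame(n); np.savez(f"{n}{tag}.npz",**f); return f
def crop(f,x0,y0,x1,y1,name):
    s=min(800//(x1-x0),600//(y1-y0))
    cv2.imwrite(f"pics/{name}.png",cv2.resize(f["image"][y0:y1,x0:x1],None,fx=s,fy=s,interpolation=cv2.INTER_CUBIC)); print("scale",s)
E
python3 - <<'E'
from h import *
f=load("top0.npz"); crop(f,175,175,315,275,"topz0")
c=cloud(f); np.set_printoptions(precision=3,suppress=True,linewidth=200)
for v in range(185,270,8): print(v,[tuple(np.round(c[v,u],3)) for u in range(180,310,20)])
f=load("side0.npz"); crop(f,180,170,300,260,"sidez0")
E
```

```text
scale 5
185 [(np.float64(0.604), np.float64(0.267), np.float64(0.0)), (np.float64(0.604), np.float64(0.198), np.float64(-0.003)), (np.float64(0.596), np.float64(0.126), np.float64(0.029)), (np.float64(0.601), np.float64(0.06), np.float64(0.005)), (np.float64(0.601), np.float64(-0.009), np.float64(0.002)), (np.float64(0.592), np.float64(-0.075), np.float64(0.037)), (np.float64(0.599), np.float64(-0.146), np.float64(0.002))]
193 [(np.float64(0.576), np.float64(0.265), np.float64(0.002)), (np.float64(0.553), np.float64(0.181), np.float64(0.112)), (np.float64(0.553), np.float64(0.119), np.float64(0.11)), (np.float64(0.573), np.float64(0.06), np.float64(0.003)), (np.float64(0.574), np.float64(-0.008), np.float64(-0.004)), (np.float64(0.572), np.float64(-0.077), np.float64(0.001)), (np.float64(0.571), np.float64(-0.145), np.float64(0.002))]
201 [(np.float64(0.538), np.float64(0.253), np.float64(0.059)), (np.float64(0.526), np.float64(0.179), np.float64(0.121)), (np.float64(0.525), np.float64(0.117), np.float64(0.122)), (np.float64(0.527), np.float64(0.056), np.float64(0.109)), (np.float64(
[... 2831 characters left out ...]
at64(0.127), np.float64(0.004)), (np.float64(0.358), np.float64(0.061), np.float64(0.003)), (np.float64(0.357), np.float64(-0.005), np.float64(0.006)), (np.float64(0.353), np.float64(-0.064), np.float64(0.111)), (np.float64(0.356), np.float64(-0.138), np.float64(-0.005))]
265 [(np.float64(0.334), np.float64(0.26), np.float64(-0.005)), (np.float64(0.333), np.float64(0.193), np.float64(0.001)), (np.float64(0.332), np.float64(0.127), np.float64(0.001)), (np.float64(0.332), np.float64(0.061), np.float64(-0.001)), (np.float64(0.331), np.float64(-0.005), np.float64(0.004)), (np.float64(0.33), np.float64(-0.07), np.float64(0.001)), (np.float64(0.33), np.float64(-0.136), np.float64(-0.001))]
scale 6
```

View pics/topz0.png

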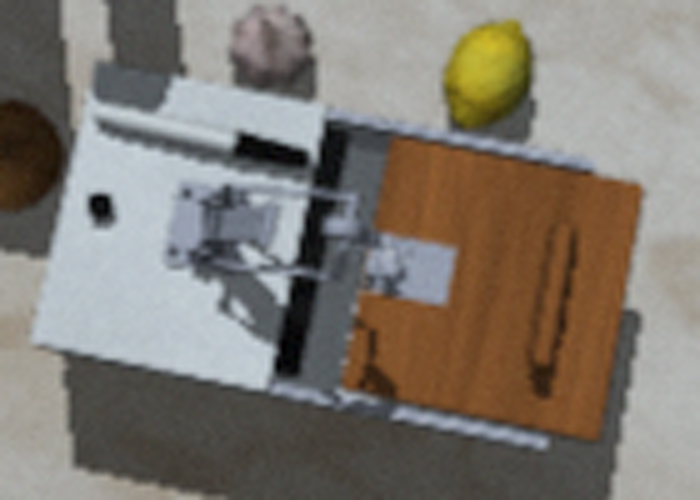

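View pics/sidez0.png

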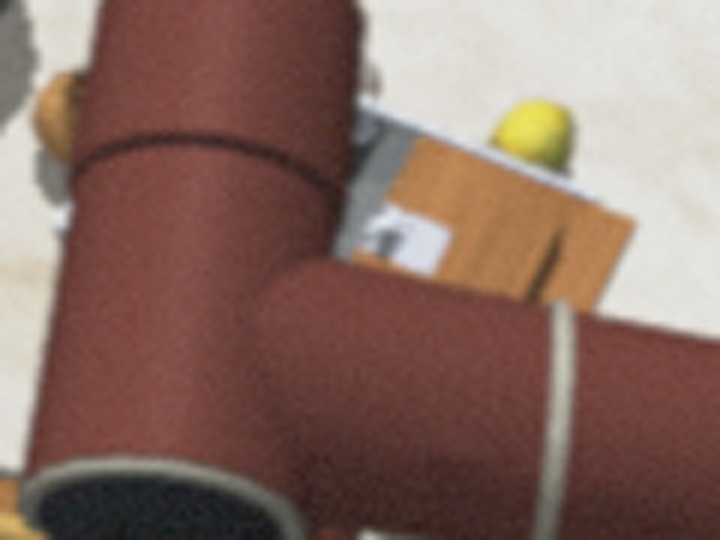

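The zoom shows the white deck at left with the latch open and leaning right. The loop stands up towards the keeper plate at crop (~410,265), and the lid's brown edge is at x~385→345. Next I'll measure the box pose from edges at z=0.112.

Run:
```python
from h import *
np.set_printoptions(precision=4,suppress=True,linewidth=200)
f=load("top0.npz"); im=f["image"]; hsv=cv2.cvtColor(im,cv2.COLOR_BGR2HSV); c=cloud(f)
reg=np.zeros((384,512),bool); reg[180:270,178:312]=True
top=(c[...,2]>.095)&(c[...,2]<.135)&reg
wood=(hsv[...,1]>110)&(hsv[...,0]<22)&(hsv[...,2]>70)&top
def toplane(mask,z):
    vs,us=np.nonzero(mask); return np.array([onz(f,u,v,z) for u,v in zip(us,vs)])
lab=cv2.connectedComponentsWithStats(wood.astype(np.uint8))
k=1+np.argmax(lab[2][1:,4]); w=lab[1]==k
P=toplane(w,.112)[:,:2]
r=cv2.minAreaRect((P*1000).astype(np.float32)); print("lid",r)
dk=top&(hsv[...,1]<40)&(hsv[...,2]>150)
lab=cv2.connectedComponentsWithStats(dk.astype(np.uint8)); k=1+np.argmax(lab[2][1:,4])
D=toplane(lab[1]==k,.112)[:,:2]
print("deck",cv2.minAreaRect((D*1000).astype(np.float32)))
T=toplane(top,.112)[:,:2]; print("top",cv2.minAreaRect((T*1000).astype(np.float32)))
for nm,Q in(("lid",P),("deck",D)):
    print(nm,cv2.boxPoints(cv2.minAreaRect((Q*1000).astype(np.float32))))
for n,u,v in(("far-left deck",194.4,187.3),("near left",181.6,244),("near right deck",229.5,252.3),("far rail right end",293.4,207.4),("near rail right end",284.5,263.8),("lid far right",303,211.5),("lid near right",295,262.5),("keeper plate far right",266,224),("near right",264.5,235.7)):
    print(n,onz(f,u,v,.112))
```

```text
lid ((429.849365234375, -44.86353302001953), (157.65069580078125, 159.05784606933594), 77.70160675048828)
deck ((463.9595031738281, 119.42327117919922), (207.002197265625, 178.051025390625), 77.86910247802734)
top ((448.2454833984375, 49.87705993652344), (350.4410095214844, 179.83372497558594), 77.89796447753906)
lid [[ 335.3555 -104.9401]
 [ 490.7632 -138.8199]
 [ 524.3433   15.213 ]
 [ 368.9355   49.0928]]
deck [[355.1716  36.9417]
 [529.2468  -0.475 ]
 [572.7474 201.9049]
 [398.6722 239.3215]]
far-left deck [0.5714 0.1988 0.112 ]
near left [0.3956 0.2344 0.112 ]
near right deck [0.369  0.0887 0.112 ]
far rail right end [ 0.5041 -0.1088  0.112 ]
near rail right end [ 0.333  -0.0766  0.112 ]
lid far right [ 0.4909 -0.138   0.112 ]
lid near right [ 0.3365 -0.1082  0.112 ]
keeper plate far right [ 0.4536 -0.0232  0.112 ]
near right [ 0.4179 -0.018   0.112 ]
```

```bash
cat >> h.py <<'E'
BX=np.array([-.2105,-.9776,0.]);BX/=np.linalg.norm(BX);BZ=np.array([0,0,1.]);BY=np.cross(BZ,BX)
BO=np.array([.4516,.0645,0.]);BR=np.stack([BX,BY,BZ],1)
def tobox(p): return ((np.asarray(p)-BO)@BR)*1000
def fromb(p): return BO+BR@(np.asarray(p)/1000.)
T0=np.stack([BY,BX,-BZ],1)
def goal(pb,tilt=0):
    """pb: TCP in box mm; tilt rad about tool x. prints the shift/turn"""
    from plant import manip
    s=manip.state(); Rc=rot(s["tool_rot"]); Rt=T0@R.from_rotvec([tilt,0,0]).as_matrix()
    d=Rc.T@(fromb(pb)-s["tool_pos"]); a=R.from_matrix(Rc.T@Rt).as_rotvec()
    print("now box",np.round(tobox(s["tool_pos"]),1),"shift",np.round(d,4),"turn",np.round(a,3))
def where():
    from plant import manip
    s=manip.state(); Rc=rot(s["tool_rot"]); a=R.from_matrix(T0.T@Rc).as_rotvec()
    print("t",round(s["time"],2),"box",np.round(tobox(s["tool_pos"]),1),"turn",np.round(a,3),"F box",np.round(s["contact_force"]@BR,1),"w",round(float(s["gripper_width"]),3))
E
python3 - <<'E'
from h import *
np.set_printoptions(precision=1,suppress=True,linewidth=200)
f=load("top0.npz"); c=cloud(f); b=tobox(c)
m=(b[...,2]>140)&(abs(b[...,0])<200)&(abs(b[...,1])<60); 
for v,u in zip(*np.nonzero(m)): print((u,v),b[v,u],f["image"][v,u],end="; ")
print()
print("shelf",c[100,256],c[20,100],c[130,300])
for n,u,v,z in(("mill",402,193,.08),("jar",110,230,.07),("onion",176,206,.04),("marker",214,201,.12)): print(n,onz(f,u,v,z),tobox(onz(f,u,v,z)))
# lid edge / keeper colours along the mid line
for x in range(-20,200,5):
    u,v=proj(f,fromb([x,20,112])); u2,v2=proj(f,fromb([x,-30,112])); print(x,f["image"][int(round(v)),int(round(u))],f["image"][int(round(v2)),int(round(u2))],end="|")
print(); goal([172,0,220])
E
```

```text
(np.int64(219), np.int64(212)) [-59.7  23.5 147.8] [133 123 114]; (np.int64(220), np.int64(212)) [-56.8  24.1 147.6] [80 73 67]; (np.int64(221), np.int64(212)) [-52.9  23.7 155.5] [130 118 111]; (np.int64(222), np.int64(212)) [-50.2  24.5 153.7] [159 145 137]; (np.int64(223), np.int64(212)) [-46.9  24.7 157. ] [159 145 136]; (np.int64(224), np.int64(212)) [-42.9  24.  167. ] [163 151 144]; (np.int64(225), np.int64(212)) [-40.7  25.4 160.8] [163 153 144]; (np.int64(219), np.int64(213)) [-58.7  20.2 150.4] [91 83 75]; (np.int64(220), np.int64(213)) [-56.1  21.1 148.2] [60 56 51]; (np.int64(221), np.int64(213)) [-53.   21.6 149.2] [99 89 80]; (np.int64(222), np.int64(213)) [-49.   21.  158.9] [116 105  96]; (np.int64(223), np.int64(213)) [-46.1  21.6 158.8] [106  95  88]; (np.int64(224), np.int64(213)) [-43.2  22.2 158.2] [130 117 112]; (np.int64(225), np.int64(213)) [-39.3  21.6 168.1] [157 148 141]; (np.int64(226), np.int64(213)) [-36.6  22.5 165.8] [165 155 146]; (np.int64(227), np.int64(213)) [-33.4  22.6 169. ] [163 153 144]; (np.int64(228), np.int64(213)) [-30.4  23.  170.9] [159 
[... 17535 characters left out ...]
]|100 [ 43  77 125] [ 44  81 125]|105 [ 45  78 120] [ 41  73 119]|110 [ 39  70 111] [ 35  70 111]|115 [ 40  72 114] [ 42  78 122]|120 [ 43  80 123] [ 45  81 126]|125 [ 37  73 115] [ 44  78 122]|130 [ 42  76 119] [ 43  78 122]|135 [ 42  77 117] [ 42  74 120]|140 [34 58 93] [33 60 98]|145 [ 42  80 122] [ 36  72 113]|150 [ 40  73 115] [ 44  78 119]|155 [29 51 75] [29 49 79]|160 [ 48  87 132] [ 45  82 127]|165 [ 43  81 126] [ 45  81 126]|170 [ 40  78 125] [ 40  80 123]|175 [ 46  85 133] [ 46  87 133]|180 [ 43  85 131] [ 46  85 132]|185 [ 42  81 128] [ 44  80 122]|190 [110 122 137] [52 69 97]|195 [158 162 163] [72 75 79]|
now box [ 706.7 -129.6  230.2] shift [-0.4 -0.4  0. ] turn [-0.   0.  -1.1]
```

The depth agrees with the given geometry: ridge top about 140 mm at x 139–154, so lid origin ≈ 31 mm. The lug top is at (22, 0, 260), which puts its centre at about (24, 0, 246). The loop stands about 40° up and the lever tip is at (-21, 0, 207). Next I'll move behind the push bar with the fingers shut.

```bash
python3 -c "
import numpy as np
from h import *
np.set_printoptions(precision=4,suppress=True)
goal([176,0,230])"
```

```text
now box [ 706.7 -129.6  230.2] shift [-0.4044 -0.3673  0.001 ] turn [-0.001  0.002 -1.073]
```

```bash
python3 -m handwheel '[{"dx":-0.04,"dy":-0.037,"az":-0.11},{"dx":-0.08,"dy":-0.074,"az":-0.22},{"dx":-0.12,"dy":-0.111,"az":-0.33},{"dx":-0.16,"dy":-0.148,"az":-0.44},{"dx":-0.2,"dy":-0.185,"az":-0.55}]' 255; python3 -c "
import numpy as np
from h import *
np.set_printoptions(precision=4,suppress=True)
goal([176,0,230])"
```

```text
now box [ 706.7 -129.6  230.2] shift [-0.4044 -0.3673  0.001 ] turn [-0.001  0.002 -1.073]invalid input at $[0]: expected keys dx, dy, dz, ax, ay, az
```

All six keys are required.

```bash
python3 -m handwheel '[{"dx":-0.04,"dy":-0.037,"dz":0,"ax":0,"ay":0,"az":-0.11},{"dx":-0.08,"dy":-0.074,"dz":0,"ax":0,"ay":0,"az":-0.22},{"dx":-0.12,"dy":-0.111,"dz":0,"ax":0,"ay":0,"az":-0.33},{"dx":-0.16,"dy":-0.148,"dz":0,"ax":0,"ay":0,"az":-0.44},{"dx":-0.2,"dy":-0.185,"dz":0,"ax":0,"ay":0,"az":-0.55}]' 255; python3 -c "
import numpy as np
from h import *
np.set_printoptions(precision=4,suppress=True)
goal([176,0,230])"
```

```text
time: 0.72
tool_pos: [0.2977, -0.3537, 0.2308]
tool_rot: [-0.0, 0.934, -0.358, -0.0]
contact_force: [1.2, 0.1, -0.4]
gripper_width: -0.0
now box [441.3 -62.4 230.8] shift [-0.0775 -0.2613  0.0009] turn [-0.    0.   -0.52]
```

```bash
python3 -m handwheel '[{"dx":-0.0155,"dy":-0.052,"dz":0,"ax":0,"ay":0,"az":-0.104},{"dx":-0.031,"dy":-0.104,"dz":0,"ax":0,"ay":0,"az":-0.208},{"dx":-0.0465,"dy":-0.157,"dz":0,"ax":0,"ay":0,"az":-0.312},{"dx":-0.062,"dy":-0.209,"dz":0,"ax":0,"ay":0,"az":-0.416},{"dx":-0.0775,"dy":-0.261,"dz":0,"ax":0,"ay":0,"az":-0.52}]' 255; python3 -c "
import numpy as np
from h import *
np.set_printoptions(precision=4,suppress=True)
where();goal([176,0,127])"
```

```text
time: 1.35
tool_pos: [0.4151, -0.1082, 0.231]
tool_rot: [0.0, 0.994, -0.106, 0.0]
contact_force: [0.8, -0.8, 0.2]
gripper_width: 0.001
t 1.35 box [176.5   0.7 231. ] turn [-0.  0. -0.] F box [0.6 1.  0.2] w 0.001
now box [176.5   0.7 231. ] shift [-0.0007 -0.0005  0.104 ] turn [ 0. -0.  0.]
```

```bash
python3 -m handwheel '[{"dx":-0.0005,"dy":0,"dz":0.05,"ax":0,"ay":0,"az":0},{"dx":-0.0005,"dy":0,"dz":0.095,"ax":0,"ay":0,"az":0},{"dx":-0.0005,"dy":0,"dz":0.105,"ax":0,"ay":0,"az":0},{"dx":-0.0005,"dy":-0.006,"dz":0.105,"ax":0,"ay":0,"az":0}]' ; python3 -c "
from h import *
where()
f=snap('top','1');crop(f,175,175,315,275,'topz1')"
```

```text
time: 1.85
tool_pos: [0.4155, -0.1041, 0.1265]
tool_rot: [-0.0, 0.994, -0.108, -0.0]
contact_force: [-0.4, -0.5, 1.1]
gripper_width: 0.0
t 1.85 box [172.4   0.2 126.5] turn [ 0.    -0.001  0.004] F box [ 0.5 -0.2  1.1] w 0.0
scale 5
```

View pics/topz1.png

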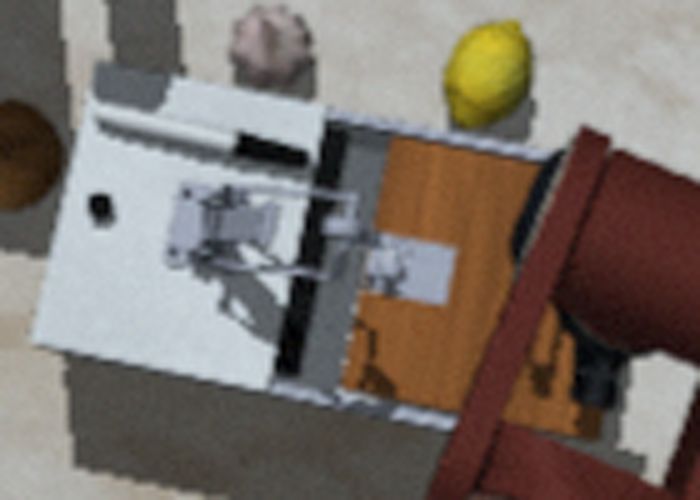

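The gripper sits beyond the ridge, clear of everything. Now I'll push in -x.

```bash
python3 -m handwheel '[{"dx":0,"dy":-0.005,"dz":0,"ax":0,"ay":0,"az":0},{"dx":0,"dy":-0.01,"dz":0,"ax":0,"ay":0,"az":0},{"dx":0,"dy":-0.014,"dz":0,"ax":0,"ay":0,"az":0},{"dx":0,"dy":-0.017,"dz":0,"ax":0,"ay":0,"az":0},{"dx":0,"dy":-0.02,"dz":0,"ax":0,"ay":0,"az":0}]' ; python3 -c "
from h import *
where()"; python3 -m handwheel '[{"dx":0,"dy":-0.003,"dz":0,"ax":0,"ay":0,"az":0},{"dx":0,"dy":-0.005,"dz":0,"ax":0,"ay":0,"az":0},{"dx":0,"dy":-0.006,"dz":0,"ax":0,"ay":0,"az":0},{"dx":0,"dy":-0.007,"dz":0,"ax":0,"ay":0,"az":0}]' ; python3 -c "
from h import *
where()
f=snap('top','2');crop(f,175,175,315,275,'topz2')"
```

```text
time: 2.52
tool_pos: [0.4204, -0.0848, 0.1269]
tool_rot: [0.001, 0.994, -0.107, 0.001]
contact_force: [-0.3, -4.0, 2.7]
gripper_width: -0.001
t 2.52 box [152.5   0.9 126.9] turn [-0.001  0.002  0.003] F box [4.  0.5 2.7] w -0.001
time: 3.02
tool_pos: [0.4214, -0.0776, 0.1263]
tool_rot: [0.0, 0.994, -0.107, 0.0]
contact_force: [0.5, -4.9, 2.4]
gripper_width: -0.0
t 3.02 box [145.3   0.4 126.3] turn [-0.     0.     0.003] F box [4.7 1.5 2.4] w -0.0
scale 5
```

View pics/topz2.png

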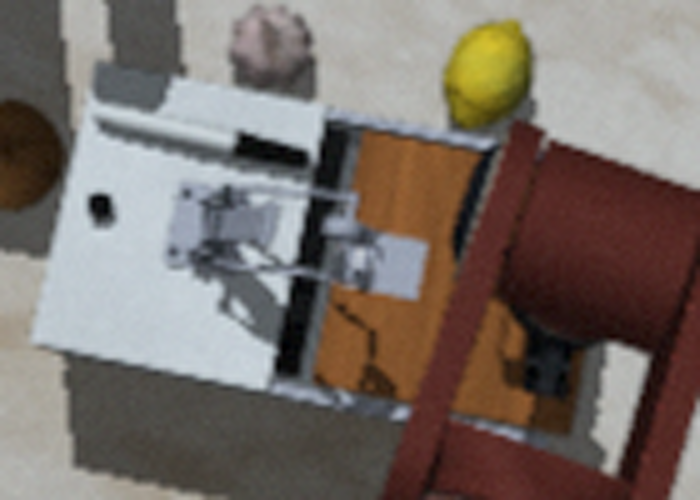

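The lid is sliding at about 4 N, with a grey gap of about 10 mm left to the black seal (crop x 330–355). I'll continue in small steps, watching the force.

```bash
python3 -m handwheel '[{"dx":0,"dy":-0.002,"dz":0,"ax":0,"ay":0,"az":0},{"dx":0,"dy":-0.0035,"dz":0,"ax":0,"ay":0,"az":0},{"dx":0,"dy":-0.0045,"dz":0,"ax":0,"ay":0,"az":0},{"dx":0,"dy":-0.005,"dz":0,"ax":0,"ay":0,"az":0}]' ; python3 -c "
from h import *
where()"; python3 -m handwheel '[{"dx":0,"dy":-0.0007,"dz":0,"ax":0,"ay":0,"az":0},{"dx":0,"dy":-0.0013,"dz":0,"ax":0,"ay":0,"az":0}]' ; python3 -c "
from h import *
where()"
python3 -m handwheel '[{"dx":0,"dy":-0.0005,"dz":0,"ax":0,"ay":0,"az":0},{"dx":0,"dy":-0.001,"dz":0,"ax":0,"ay":0,"az":0}]' ; python3 -c "
from h import *
where()"
```

```text
time: 3.58
tool_pos: [0.4225, -0.0727, 0.1263]
tool_rot: [-0.0, 0.994, -0.107, 0.0]
contact_force: [1.6, -4.7, 2.6]
gripper_width: -0.001
t 3.58 box [140.3   0.4 126.3] turn [0.    0.    0.003] F box [4.2 2.5 2.6] w -0.001
time: 3.82
tool_pos: [0.4227, -0.0715, 0.1263]
tool_rot: [0.0, 0.994, -0.107, -0.0]
contact_force: [0.9, -3.8, 2.3]
gripper_width: 0.0
t 3.83 box [139.    0.4 126.3] turn [-0.    -0.     0.003] F box [3.5 1.7 2.3] w 0.0
time: 4.08
tool_pos: [0.4229, -0.0705, 0.1263]
tool_rot: [-0.0, 0.994, -0.107, -0.0]
contact_force: [0.5, -4.0, 1.0]
gripper_width: -0.001
t 4.08 box [138.    0.4 126.3] turn [ 0.    -0.     0.003] F box [3.8 1.4 1. ] w -0.001
```

```bash
for i in 1; do python3 -m handwheel '[{"dx":0,"dy":-0.0005,"dz":0,"ax":0,"ay":0,"az":0},{"dx":0,"dy":-0.001,"dz":0,"ax":0,"ay":0,"az":0}]' ; python3 -c "
from h import *
where()"; done;  python3 -m handwheel '[{"dx":0,"dy":-0.0005,"dz":0,"ax":0,"ay":0,"az":0},{"dx":0,"dy":-0.001,"dz":0,"ax":0,"ay":0,"az":0}]' ; python3 -c "
from h import *
where()
f=snap('top','3');crop(f,175,175,315,275,'topz3')"
```

```text
time: 4.32
tool_pos: [0.4231, -0.0695, 0.1263]
tool_rot: [-0.0, 0.994, -0.107, -0.0]
contact_force: [0.6, -4.2, 2.1]
gripper_width: -0.004
t 4.33 box [137.    0.4 126.3] turn [ 0.    -0.     0.003] F box [4.  1.4 2.1] w -0.004
time: 4.58
tool_pos: [0.4233, -0.0689, 0.1263]
tool_rot: [0.001, 0.994, -0.107, -0.0]
contact_force: [0.4, -6.2, 2.0]
gripper_width: 0.002
t 4.58 box [136.4   0.4 126.3] turn [-0.001 -0.     0.003] F box [5.9 1.7 2. ] w 0.002
scale 5
```

View pics/topz3.png

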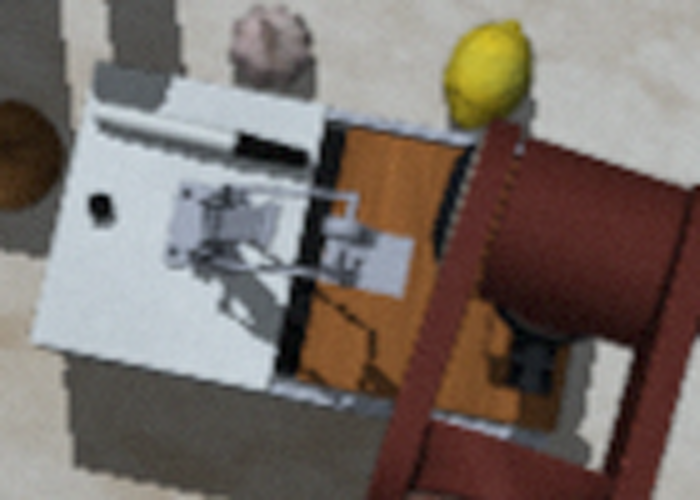

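Force is now 5.9 N with the motion falling short, and the brown edge meets the black seal at crop x~340→300, so the lid is touching the seal. I'll back off, rise, and compute the lug approach and chain geometry.

```bash
cat >> h.py <<'E'
P=np.array([-65.,128.])
def piv(a): return P+20*np.array([-np.cos(a),np.sin(a)])+1.5*np.array([-np.sin(a),-np.cos(a)])
def ik(bx,bz):
    from scipy.optimize import brentq
    g=lambda a:np.hypot(*(np.array([bx,bz])-piv(a)))-105
    a=brentq(g,0.35,2.6); d=np.array([bx,bz])-piv(a); return a,np.arctan2(d[1],d[0])
def lug(a,ph):
    c,s=np.cos(ph),np.sin(ph); return piv(a)+np.array([126*c-24*s,126*s+24*c])
def tcp(l,tilt,off=15): return l+off*np.array([-np.sin(tilt),-np.cos(tilt)])
E
python3 -m handwheel '[{"dx":0,"dy":0.012,"dz":0,"ax":0,"ay":0,"az":0},{"dx":0,"dy":0.012,"dz":-0.05,"ax":0,"ay":0,"az":0},{"dx":0,"dy":0.012,"dz":-0.11,"ax":0,"ay":0,"az":0},{"dx":0,"dy":0.012,"dz":-0.165,"ax":0,"ay":0,"az":0},{"dx":0,"dy":0.012,"dz":-0.175,"ax":0,"ay":0,"az":0}]' 150; python3 -c "
from h import *
np.set_printoptions(precision=4,suppress=True)
where()
goal([3,0,295],-.5); a=2.1
for d in (40,30,20,10,0,-10,-14.4):
  p=np.radians(d); t=-.5+(40-d)/54.4*.9; print(d,round(t,3),lug(a,p),tcp(lug(a,p),t))
for x in (47,44,40,36,32,28,24):
  a,p=ik(x,120); print(x,round(a,3),round(np.degrees(p),1),lug(a,p),tcp(lug(a,p),.4))
f=snap('side','4');crop(f,200,150,300,225,'sidez4')
f=snap('top','4');crop(f,175,175,315,275,'topz4')
"
```

```text
time: 5.25
tool_pos: [0.4219, -0.0805, 0.3057]
tool_rot: [-0.0, 0.994, -0.107, 0.003]
contact_force: [-0.1, 0.4, 0.1]
gripper_width: 0.41
t 5.25 box [148.    1.5 305.7] turn [0.001 0.006 0.003] F box [-0.3 -0.2  0.1] w 0.41
now box [148.    1.5 305.7] shift [-0.0019 -0.145   0.0108] turn [-0.501 -0.005 -0.004]
40 -0.5 [ 24.8968 245.3978] [ 32.0882 232.234 ]
30 -0.335 [ 40.9213 229.8061] [ 45.8466 215.6377]
20 -0.169 [ 53.9949 211.6686] [ 56.5196 196.8826]
10 -0.004 [ 63.7203 191.5365] [ 63.7755 176.5366]
0 0.162 [ 69.8021 170.0215] [ 67.3862 155.2173]
-10 0.327 [ 72.0554 147.7772] [ 67.2345 133.573 ]
-14.4 0.4 [ 71.8121 137.9325] [ 65.9709 124.1166]
47 2.173 -14.0 [ 73.169  138.2259] [ 67.3277 124.41  ]
44 2.025 -14.7 [ 70.3999 137.8898] [ 64.5586 124.0739]
40 1.832 -15.3 [ 66.5889 137.6077] [ 60.7476 123.7918]
36 1.637 -15.5 [ 62.6491 137.5164] [ 56.8079 123.7004]
32 1.429 -15.2 [ 58.5679 137.6394] [ 52.7266 123.8234]
28 1.196 -14.4 [ 54.3003 138.0359] [ 48.459 124.22 ]
24 0.908 -12.6 [ 49.719  138.8556] [ 43.8777 125.0397]
scale 8
scale 5
```

View pics/sidez4.png

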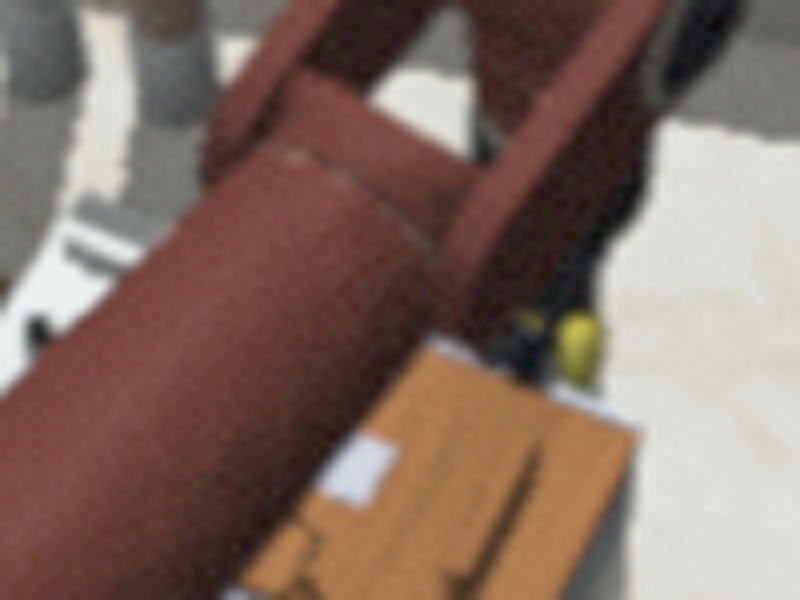

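View pics/topz4.png

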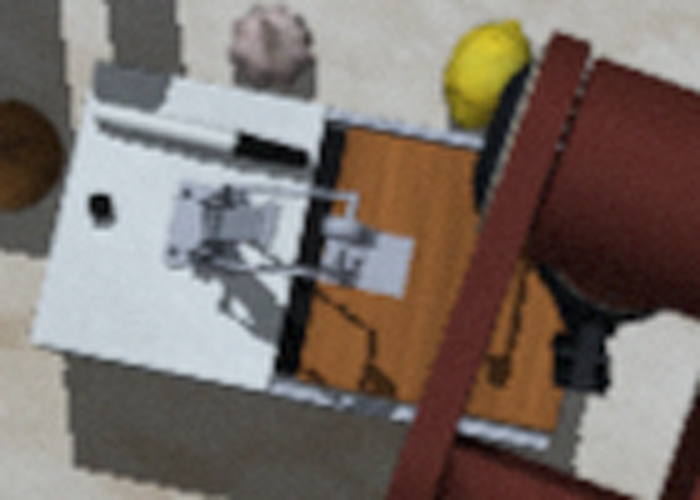

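The lid stayed in place against the seal. Now tilt and move above the lug.

```bash
python3 -m handwheel '[{"dx":-0.0005,"dy":-0.03,"dz":0,"ax":-0.1,"ay":0,"az":0},{"dx":-0.001,"dy":-0.06,"dz":0,"ax":-0.2,"ay":0,"az":0},{"dx":-0.0015,"dy":-0.09,"dz":0,"ax":-0.3,"ay":0,"az":0},{"dx":-0.002,"dy":-0.12,"dz":0.004,"ax":-0.4,"ay":-0.003,"az":-0.003},{"dx":-0.002,"dy":-0.145,"dz":0.011,"ax":-0.5,"ay":-0.005,"az":-0.004}]' 150; python3 -c "
from h import *
np.set_printoptions(precision=4,suppress=True)
where()
goal([32,0,232.5],-.5)
f=snap('side','5');crop(f,180,150,300,240,'sidez5')
f=snap('top','5');crop(f,175,175,315,275,'topz5')
c=cloud(f);b=tobox(c);m=(b[...,2]>225)&(b[...,2]<275)&(abs(b[...,0]-25)<30)&(abs(b[...,1])<30);print(b[m].round(0)[:60].tolist())
"
```

```text
time: 5.98
tool_pos: [0.4486, 0.0629, 0.2875]
tool_rot: [0.248, 0.963, -0.101, -0.031]
contact_force: [-0.5, -0.4, -0.0]
gripper_width: 0.413
t 5.97 box [  2.2  -2.6 287.5] turn [-0.504 -0.01  -0.003] F box [ 0.5 -0.4 -0. ] w 0.413
now box [  2.2  -2.6 287.5] shift [ 0.0031 -0.0005  0.0625] turn [0.004 0.008 0.006]
scale 6
scale 5
[[10.0, 3.0, 252.0], [13.0, 3.0, 256.0], [16.0, 3.0, 259.0], [18.0, 4.0, 254.0], [21.0, 4.0, 258.0], [24.0, 4.0, 260.0], [26.0, 5.0, 257.0], [11.0, -1.0, 257.0], [14.0, -0.0, 257.0], [17.0, 0.0, 260.0], [19.0, 1.0, 259.0], [22.0, 1.0, 258.0], [24.0, 2.0, 259.0], [27.0, 3.0, 256.0], [30.0, 3.0, 258.0], [32.0, 4.0, 252.0], [11.0, -3.0, 254.0], [14.0, -3.0, 258.0], [17.0, -2.0, 258.0], [20.0, -2.0, 257.0], [22.0, -2.0, 260.0], [25.0, -1.0, 261.0], [28.0, -0.0, 259.0], [30.0, 1.0, 253.0], [32.0, 2.0, 251.0], [35.0, 3.0, 241.0], [37.0, 5.0, 234.0], [14.0, -4.0, 248.0], [17.0, -4.0, 252.0], [20.0, -4.0, 256.0], [23.0, -4.0, 258.0], [26.0, -4.0, 261.0], [28.0, -3.0, 256.0], [30.0, -2.0, 253.0], [33.0, 0.0, 242.0], [35.0, 1.0, 239.0], [38.0, 2.0, 235.0], [25.0, -4.0, 243.0], [28.0, -4.0, 247.0], [31.0, -4.0, 252.0], [33.0, -2.0, 239.0], [36.0, -2.0, 238.0], [38.0, -1.0, 235.0], [30.0, -4.0, 227.0], [33.0, -4.0, 232.0], [36.0, -4.0, 235.0], [39.0, -3.0, 235.0]]
```

View pics/sidez5.png

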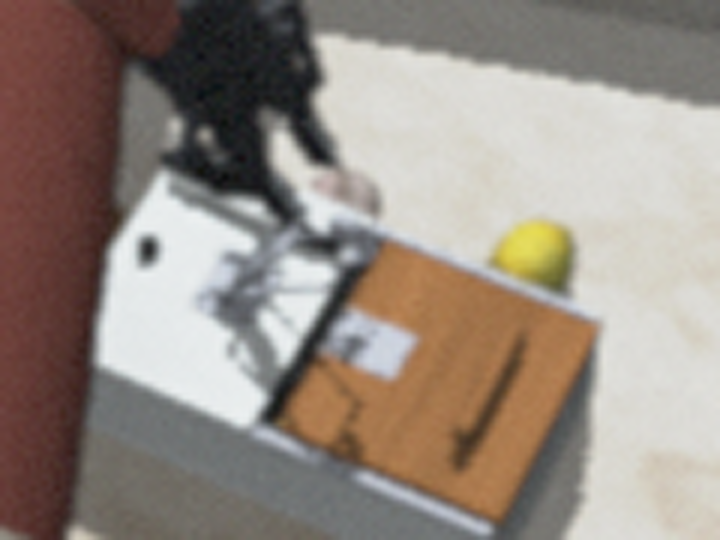

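View pics/topz5.png

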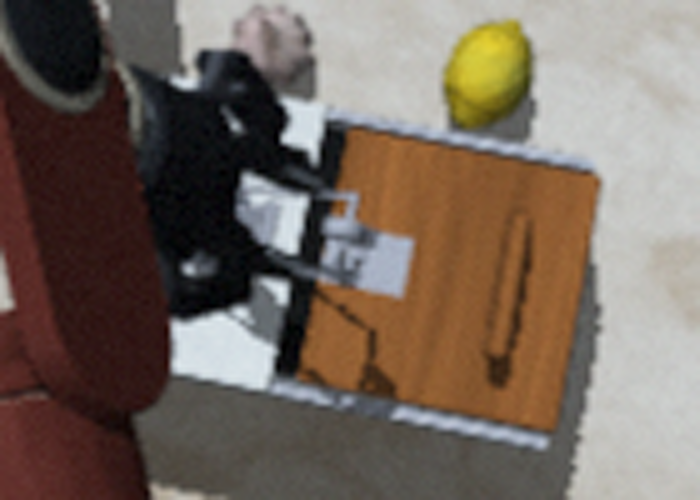

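The view is clean: open fingers straddle the lug (crop ~(350,232)) from the latch side, and the lug depth still reads x≈24, y≈0. Next I'll advance and grip.

```bash
python3 -m handwheel '[{"dx":0.003,"dy":0,"dz":0,"ax":0.004,"ay":0.008,"az":0.006},{"dx":0.003,"dy":0,"dz":0.025,"ax":0.004,"ay":0.008,"az":0.006},{"dx":0.003,"dy":0,"dz":0.048,"ax":0.004,"ay":0.008,"az":0.006},{"dx":0.003,"dy":0,"dz":0.0625,"ax":0.004,"ay":0.008,"az":0.006},{"dx":0.003,"dy":0,"dz":0.0625,"ax":0.004,"ay":0.008,"az":0.006}]' 150; python3 -c "
from h import *
np.set_printoptions(precision=4,suppress=True)
where()
goal([32,0,232.5],-.5)
f=snap('side','6');crop(f,210,160,280,212,'sidez6')
f=snap('top','6');crop(f,200,195,270,245,'topz6')
"
```

```text
time: 6.7
tool_pos: [0.4453, 0.0308, 0.2346]
tool_rot: [0.244, 0.964, -0.105, -0.025]
contact_force: [0.0, 0.3, -0.2]
gripper_width: 0.415
t 6.7 box [ 34.3   0.9 234.6] turn [-0.496  0.002  0.005] F box [-0.3 -0.  -0.2] w 0.415
now box [ 34.3   0.9 234.6] shift [-0.001  -0.003   0.0007] turn [-0.004 -0.    -0.005]
scale 11
scale 11
```

View pics/sidez6.png

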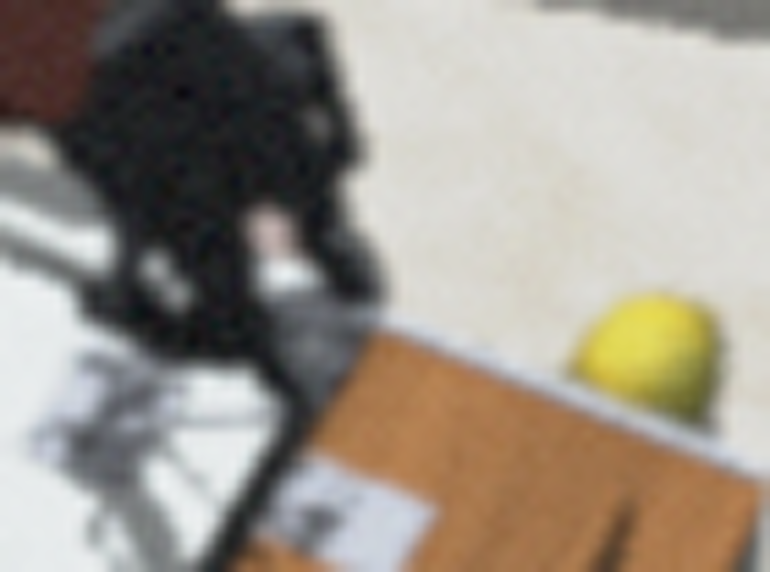

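View pics/topz6.png

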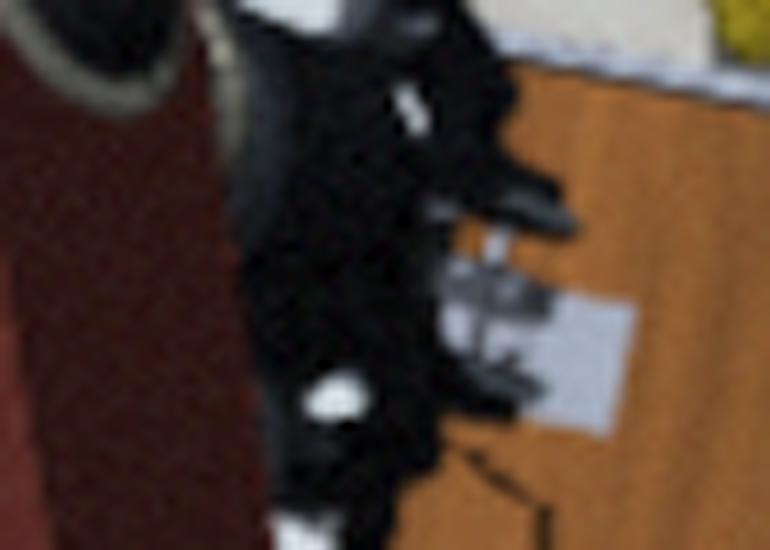

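The lug (crop ~(500,285)) lies between the finger tips (inner edges ~235 and ~365). Trim a little and close.

```bash
python3 -m handwheel '[{"dx":-0.0005,"dy":-0.003,"dz":0,"ax":-0.004,"ay":0,"az":-0.005},{"dx":-0.0005,"dy":-0.003,"dz":0,"ax":-0.004,"ay":0,"az":-0.005}]' 150; python3 -m handwheel '[{"dx":0,"dy":0,"dz":0,"ax":0,"ay":0,"az":0},{"dx":0,"dy":0,"dz":0,"ax":0,"ay":0,"az":0},{"dx":0,"dy":0,"dz":0,"ax":0,"ay":0,"az":0},{"dx":0,"dy":0,"dz":0,"ax":0,"ay":0,"az":0}]' 255; python3 -c "
from h import *
np.set_printoptions(precision=4,suppress=True)
where()
for d in (30,20,10):
  p=np.radians(d); t=-.5+(40-d)/54.4*.9; q=tcp(lug(2.1,p),t); goal([q[0],0,q[1]],t)
"
```

```text
time: 7.05
tool_pos: [0.4465, 0.0351, 0.2345]
tool_rot: [0.246, 0.964, -0.101, -0.025]
contact_force: [-0.4, -0.1, -1.4]
gripper_width: 0.411
time: 7.55
tool_pos: [0.4477, 0.0346, 0.2345]
tool_rot: [0.246, 0.964, -0.101, -0.023]
contact_force: [5.7, -1.2, -1.2]
gripper_width: 0.106
t 7.55 box [ 30.    2.4 234.5] turn [-0.499  0.007 -0.002] F box [-0.   5.8 -1.2] w 0.106
now box [ 30.    2.4 234.5] shift [-0.0026  0.0049  0.0241] turn [ 0.164 -0.007  0.001]
now box [ 30.    2.4 234.5] shift [-0.0028  0.0053  0.0457] turn [ 0.33  -0.007  0.002]
now box [ 30.    2.4 234.5] shift [-0.0029  0.0019  0.067 ] turn [ 0.495 -0.007  0.002]
```

Gripped: width 0.106 ≈ 9 mm on the 10 mm lug. The lug sits about 12 mm behind the TCP, and the lateral force is +5.8 N, so I'll ease 2 mm in +y while lowering. Next I'll compute the relative rows for swinging the loop down.

```bash
cat >> h.py <<'E'
OFF=12.
def tiltof(d): return -.5+(40-d)/54.4*.9
def relrow(l0,t0,l1,t1):
    q0,q1=tcp(l0,t0,OFF),tcp(l1,t1,OFF); d=(q1-q0)/1000
    ty=np.array([np.cos(t0),-np.sin(t0)]); tz=np.array([-np.sin(t0),-np.cos(t0)])
    return "dy %.4f dz %.4f ax %.3f"%(d@ty,d@tz,t1-t0)
E
python3 -c "
from h import *
L=lambda d:lug(2.1,np.radians(d))
for s,e in ((40,20),(20,0),(0,-10)):
  for k in range(1,6):
    d=s+(e-s)*k/5; print(s,d,relrow(L(s),tiltof(s),L(d),tiltof(d)))
"
```

```text
40 36.0 dy 0.0023 dz 0.0084 ax 0.066
40 32.0 dy 0.0040 dz 0.0169 ax 0.132
40 28.0 dy 0.0051 dz 0.0255 ax 0.199
40 24.0 dy 0.0056 dz 0.0342 ax 0.265
40 20.0 dy 0.0055 dz 0.0429 ax 0.331
20 16.0 dy 0.0021 dz 0.0084 ax 0.066
20 12.0 dy 0.0037 dz 0.0170 ax 0.132
20 8.0 dy 0.0046 dz 0.0257 ax 0.199
20 4.0 dy 0.0049 dz 0.0344 ax 0.265
20 0.0 dy 0.0047 dz 0.0431 ax 0.331
0 -2.0 dy 0.0011 dz 0.0042 ax 0.033
0 -4.0 dy 0.0020 dz 0.0085 ax 0.066
0 -6.0 dy 0.0027 dz 0.0128 ax 0.099
0 -8.0 dy 0.0034 dz 0.0171 ax 0.132
0 -10.0 dy 0.0038 dz 0.0214 ax 0.165
```

```bash
python3 -m handwheel '[{"dx":0.001,"dy":0.0023,"dz":0.0084,"ax":0.066,"ay":0,"az":0},{"dx":0.002,"dy":0.004,"dz":0.0169,"ax":0.132,"ay":0,"az":0},{"dx":0.002,"dy":0.0051,"dz":0.0255,"ax":0.199,"ay":0,"az":0},{"dx":0.002,"dy":0.0056,"dz":0.0342,"ax":0.265,"ay":0,"az":0},{"dx":0.002,"dy":0.0055,"dz":0.0429,"ax":0.331,"ay":0,"az":0}]' 255; python3 -c "
from h import *
where()
f=snap('top','7');crop(f,175,175,315,275,'topz7')
f=snap('side','7');crop(f,180,150,300,240,'sidez7')
"
```

```text
time: 8.18
tool_pos: [0.4434, 0.0098, 0.1997]
tool_rot: [0.082, 0.991, -0.104, -0.007]
contact_force: [0.6, 1.8, 1.8]
gripper_width: 0.104
t 8.18 box [ 55.2   3.5 199.7] turn [-0.165  0.004 -0.003] F box [-1.9  0.2  1.8] w 0.104
scale 5
scale 6
```

View pics/topz7.png

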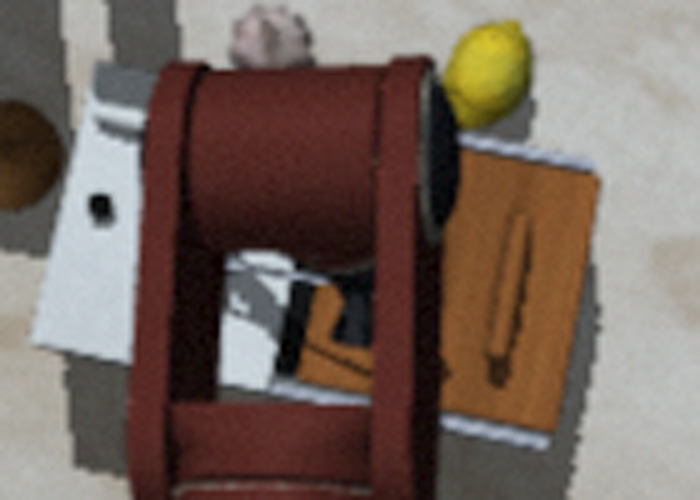

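View pics/sidez7.png

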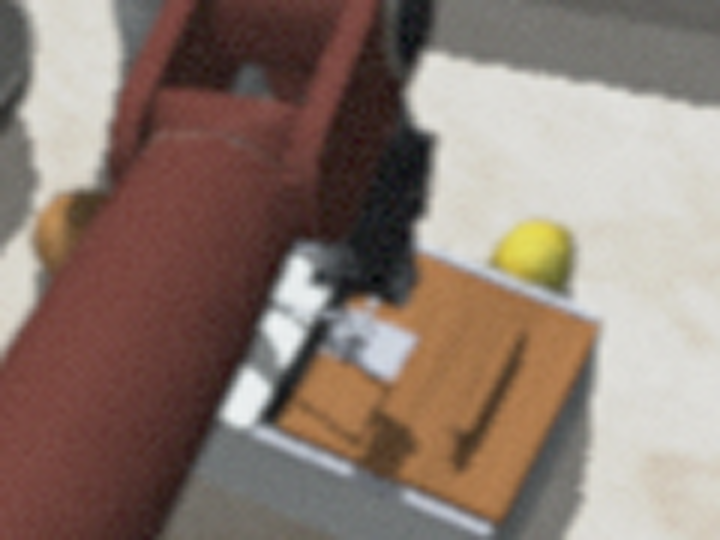

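The loop comes down with the grip intact. Lateral force is ~0 and the TCP matches the model (55.2, 199.7 against 56, 199.8). Continuing to 0° and then -10°.

```bash
python3 -m handwheel '[{"dx":0,"dy":0.0021,"dz":0.0084,"ax":0.066,"ay":0,"az":0},{"dx":0,"dy":0.0037,"dz":0.017,"ax":0.132,"ay":0,"az":0},{"dx":0,"dy":0.0046,"dz":0.0257,"ax":0.199,"ay":0,"az":0},{"dx":0,"dy":0.0049,"dz":0.0344,"ax":0.265,"ay":0,"az":0},{"dx":0,"dy":0.0047,"dz":0.0431,"ax":0.331,"ay":0,"az":0}]' 255; python3 -c "
from h import *
where()"; python3 -m handwheel '[{"dx":0,"dy":0.0011,"dz":0.0042,"ax":0.033,"ay":0,"az":0},{"dx":0,"dy":0.002,"dz":0.0085,"ax":0.066,"ay":0,"az":0},{"dx":0,"dy":0.0027,"dz":0.0128,"ax":0.099,"ay":0,"az":0},{"dx":0,"dy":0.0034,"dz":0.0171,"ax":0.132,"ay":0,"az":0}]' 255; python3 -c "
from h import *
where(); 
for d in (0,-8):print(tcp(lug(2.1,np.radians(d)),tiltof(d),OFF),tiltof(d))
f=snap('side','8');crop(f,200,170,280,230,'sidez8')
f=snap('top','8');crop(f,210,195,290,255,'topz8')
"
```

```text
time: 8.9
tool_pos: [0.4413, -0.0017, 0.1587]
tool_rot: [-0.082, 0.991, -0.104, 0.01]
contact_force: [-0.4, 2.3, 4.3]
gripper_width: 0.103
t 8.9 box [ 66.8   3.9 158.7] turn [ 0.165  0.003 -0.003] F box [-2.1 -0.9  4.3] w 0.103
time: 9.4
tool_pos: [0.4408, -0.0026, 0.14]
tool_rot: [-0.147, 0.984, -0.103, 0.017]
contact_force: [1.9, 3.0, 4.5]
gripper_width: 0.106
t 9.4 box [ 67.8   3.6 140. ] turn [ 0.297  0.002 -0.003] F box [-3.3  1.2  4.5] w 0.106
[ 67.86938656 158.17812133] 0.16176470588235303
[ 68.43729313 140.76737976] 0.2941176470588235
scale 10
scale 10
```

View pics/sidez8.png

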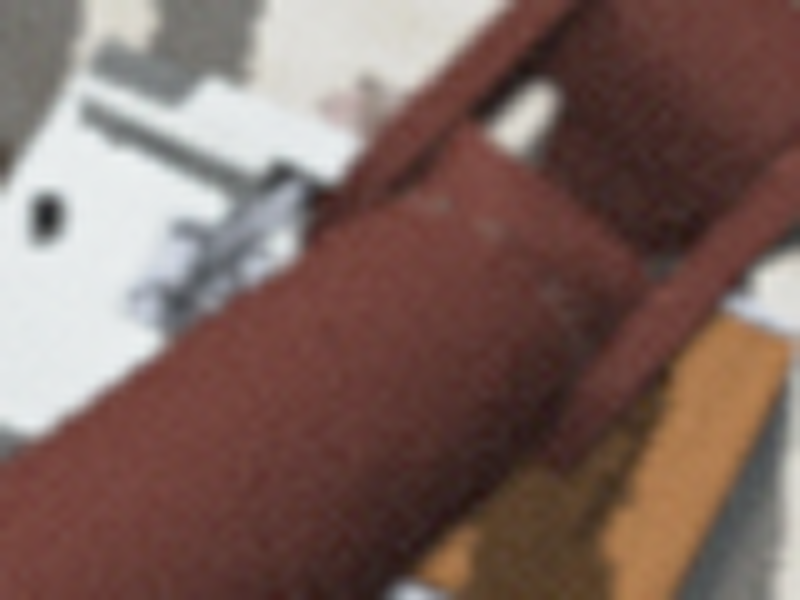

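View pics/topz8.png

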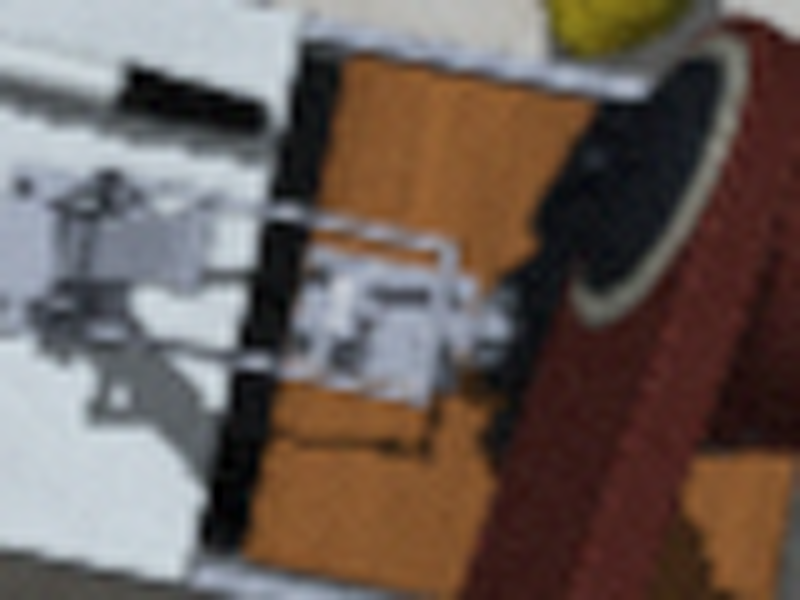

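Excellent view: the bar runs across at crop (450,245)-(430,400), beyond the keeper, whose bright hook top is at ~(345,305). I'll convert these.

```bash
python3 -c "
from h import *
np.set_printoptions(precision=1,suppress=True,linewidth=180)
f=load('top8.npz'); b=tobox(cloud(f))
print('hook top',tobox(onz(f,244.5,225.5,.130)),tobox(onz(f,243.2,225.5,.130)),tobox(onz(f,246,225.5,.13)),'bar mid',tobox(onz(f,254,227,.132)))
for v in (224,226,228):
  for u in range(238,262): print((u,v),b[v,u],f['image'][v,u],end=' ')
  print()
print('lid edge', tobox(onz(f,243.3,202,.112)),tobox(onz(f,234.5,250,.112)))
L=lambda d:lug(2.1,np.radians(d))
for d in (-10,-11,-12,-13,-14,-14.5,-15): print(d,relrow(L(-8),tiltof(-8),L(d),tiltof(d)),piv(2.1)[1]+105*np.sin(np.radians(d)))
"
```

```text
hook top [ 22.5   0.9 130. ] [ 18.6   0.1 130. ] [ 26.9   1.8 130. ] bar mid [ 51.5   2.  132. ]
(238, 224) [  1.    3.5 109.9] [22 22 17] (239, 224) [  3.9   4.2 108.8] [43 47 49] (240, 224) [  7.5   4.  117.5] [136 127 121] (241, 224) [ 10.5   4.6 117.3] [180 163 155] (242, 224) [ 13.5   5.  118.8] [174 159 149] (243, 224) [ 17.2   4.3 131.5] [194 185 180] (244, 224) [ 20.1   5.  130.6] [206 197 191] (245, 224) [ 23.2   5.4 132.5] [184 171 163] (246, 224) [ 25.3   8.  114. ] [152 138 130] (247, 224) [ 28.3   8.6 113.8] [109  97  91] (248, 224) [ 31.2   9.5 111.5] [87 79 74] (249, 224) [ 34.4   9.6 116.2] [86 76 73] (250, 224) [ 37.3  10.4 114.1] [83 73 72] (251, 224) [ 40.3  10.9 114.8] [82 73 70] (252, 224) [ 43.2  12.1 109.8] [86 76 74] (253, 224) [ 46.8  10.  134.2] [153 135 130] (254, 224) [ 49.8  10.6 134.3] [145 132 123] (255, 224) [ 52.3  13.7 111.9] [127 117 108] (256, 224) [ 55.3  14.  114.8] [167 153 145] (257, 224) [ 58.3  14.6 114.5] [130 126 133] (258, 224) [ 61.9  10.1 159.1] [ 81  91 107] (259, 224) [ 64.8  10.1 164.5] [86 82 86] (260, 224) [ 67.8   9.6 173.8] [87 81
[... 1906 characters left out ...]
.7] [168 153 145] (256, 228) [ 58.    0.2 131.9] [163 147 141] (257, 228) [ 61.3  -2.  158.9] [138 122 117] (258, 228) [ 64.3  -1.9 163.7] [137 125 116] (259, 228) [ 67.1  -1.4 164.9] [151 137 126] (260, 228) [ 70.   -1.1 167.4] [123 112 104] (261, 228) [ 72.9  -0.4 166. ] [59 52 51] 
lid edge [  3.1  73.6 112. ] [  7.1 -76.1 112. ]
-10 dy 0.0010 dz 0.0042 ax 0.033 127.78839783484958
-11 dy 0.0015 dz 0.0064 ax 0.050 125.98651197534006
-12 dy 0.0019 dz 0.0085 ax 0.066 124.19072895401254
-13 dy 0.0023 dz 0.0107 ax 0.083 122.40159578377144
-14 dy 0.0027 dz 0.0128 ax 0.099 120.61965745191216
-14.5 dy 0.0028 dz 0.0139 ax 0.108 119.73155606416091
-15 dy 0.0030 dz 0.0150 ax 0.116 118.84545675411259
```

Lip tip is at x≈25.5 and the hook spans 15–25, so the seated bar should sit at about x≈24. The bar is now at x≈49, z≈131.5, matching the model. Lower it to z≈120.

```bash
python3 -m handwheel '[{"dx":0,"dy":0.001,"dz":0.0042,"ax":0.033,"ay":0,"az":0},{"dx":0,"dy":0.0019,"dz":0.0085,"ax":0.066,"ay":0,"az":0},{"dx":0,"dy":0.0027,"dz":0.0128,"ax":0.099,"ay":0,"az":0},{"dx":0,"dy":0.0027,"dz":0.0128,"ax":0.099,"ay":0,"az":0}]' 255; python3 -c "
from h import *
np.set_printoptions(precision=1,suppress=True,linewidth=180)
where()
print(tcp(lug(2.1,np.radians(-14)),tiltof(-14),OFF),tiltof(-14))
f=snap('top','9');crop(f,210,195,290,255,'topz9'); b=tobox(cloud(f))
for v in (224,226,228,230):
  for u in range(250,257): print((u,v),b[v,u],end=' ')
  print()
a0=2.1;p0=np.radians(-14);t0=tiltof(-14); print(piv(a0)+105*np.array([np.cos(p0),np.sin(p0)]))
for x in (45,42,39,36,33,31,29,28,27,26,25,24,23,22):
  a,p=ik(x,120); print(x,round(a,2),round(np.degrees(p),1),relrow(lug(a0,p0),t0,lug(a,p),t0-(p-p0)*.9/np.radians(54.4)))
"
```

```text
time: 10.0
tool_pos: [0.4406, -0.0015, 0.1263]
tool_rot: [-0.196, 0.975, -0.103, 0.021]
contact_force: [3.4, 4.7, 2.6]
gripper_width: 0.106
t 10.0 box [ 66.8   3.1 126.3] turn [ 0.4  0.  -0. ] F box [-5.3  2.3  2.6] w 0.106
[ 67.3 127.7] 0.3933823529411765
scale 10
(250, 224) [ 37.3  10.4 114.2] (251, 224) [ 40.3  11.1 113.2] (252, 224) [ 43.6  10.4 125.5] (253, 224) [ 46.6  11.1 124.1] (254, 224) [ 49.3  12.9 113.4] (255, 224) [ 52.3  13.6 112.8] (256, 224) [ 55.3  13.9 115.5] 
(250, 226) [ 38.6   4.2 115.8] (251, 226) [ 41.4   5.3 111.6] (252, 226) [ 44.9   4.1 128.3] (253, 226) [ 47.8   4.9 126.3] (254, 226) [ 50.4   7.2 110.2] (255, 226) [ 53.5   7.8 111.2] (256, 226) [ 56.5   8.2 113.1] 
(250, 228) [ 39.6  -1.2 110.2] (251, 228) [ 42.9  -1.4 117.9] (252, 228) [ 46.   -1.3 122.7] (253, 228) [ 49.1  -1.4 129.6] (254, 228) [ 52.   -0.4 126.4] (255, 228) [ 55.    0.  128.1] (256, 228) [ 58.    0.5 128.9] 
(250, 230) [ 40.9  -7.4 111.9] (251, 230) [ 44.3  -8.2 126.4] (252, 230) [ 47.4  -7.8 129.2] (253, 230) [ 49.8  -5.3 109.3] (254, 230) [ 52.9  -5.  112.1] (255, 230) [ 55.9  -4.3 111.3] (256, 230) [ 59.3  -6.5 140.7] 
[ 45.7 120.6]
45 2.07 -14.5 dy -0.0003 dz 0.0010 ax 0.008
42 1.93 -15.0 dy -0.0029 dz 0.0023 ax 0.017
39 1.78 -15.4 dy -0.0056 dz 0.0036 ax 0.023
36 1.64 -15.5 dy -0.0083 dz 0.0047 ax 0.025
33 1.48 -15.3 dy -0.0111 dz 0.0058 ax 0.022
31 1.37 -15.1 dy -0.0130 dz 0.0065 ax 0.018
29 1.26 -14.7 dy -0.0150 dz 0.0072 ax 0.011
28 1.2 -14.4 dy -0.0160 dz 0.0075 ax 0.006
27 1.13 -14.0 dy -0.0170 dz 0.0077 ax 0.001
26 1.06 -13.6 dy -0.0180 dz 0.0080 ax -0.006
25 0.99 -13.1 dy -0.0191 dz 0.0082 ax -0.014
24 0.91 -12.6 dy -0.0202 dz 0.0085 ax -0.024
23 0.82 -11.9 dy -0.0213 dz 0.0086 ax -0.035
22 0.72 -11.0 dy -0.0225 dz 0.0088 ax -0.050
```

View pics/topz9.png

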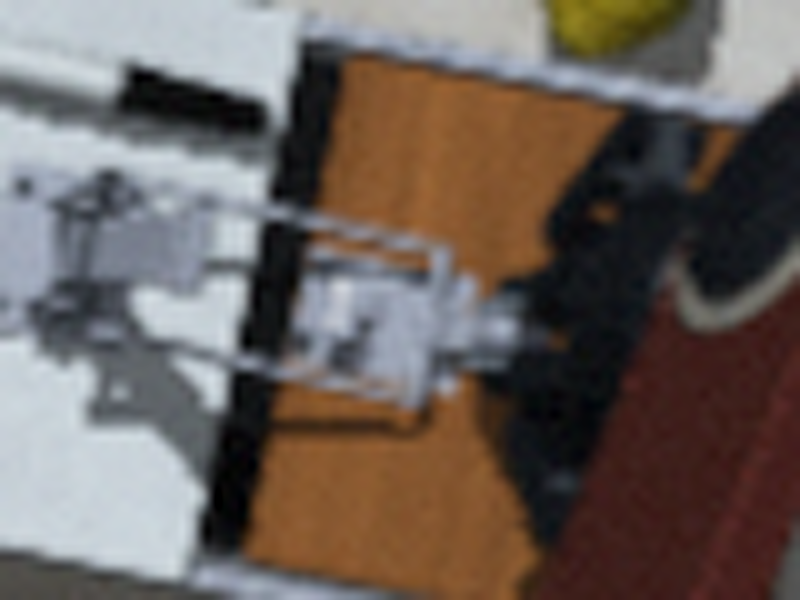

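The bar is now at x≈46 and z≈121, beyond and below the lip. Draw back to x≈31, still short of the lip, then check the height.

```bash
python3 -m handwheel '[{"dx":0,"dy":-0.0027,"dz":0.0026,"ax":0.015,"ay":0,"az":0},{"dx":0,"dy":-0.0054,"dz":0.0039,"ax":0.022,"ay":0,"az":0},{"dx":0,"dy":-0.0081,"dz":0.005,"ax":0.024,"ay":0,"az":0},{"dx":0,"dy":-0.0109,"dz":0.0061,"ax":0.022,"ay":0,"az":0},{"dx":0,"dy":-0.0128,"dz":0.0068,"ax":0.018,"ay":0,"az":0}]' 255; python3 -c "
from h import *
np.set_printoptions(precision=1,suppress=True,linewidth=180)
where()
a,p=ik(31,120);print(tcp(lug(a,p),tiltof(-14)+.018,OFF))
f=snap('top','10');crop(f,210,195,290,255,'topz10'); b=tobox(cloud(f))
for v in (219,220,222,224,226,228,230,232,233):
  for u in range(244,252): print((u,v),b[v,u],end=' ')
  print()
"
```

```text
time: 10.68
tool_pos: [0.4438, 0.0124, 0.1254]
tool_rot: [-0.203, 0.974, -0.102, 0.022]
contact_force: [2.0, -2.1, 3.0]
gripper_width: 0.104
t 10.68 box [ 52.6   3.3 125.4] turn [ 0.4  0.  -0. ] F box [1.6 2.4 3. ] w 0.104
[ 52.7 126.7]
scale 10
(244, 219) [ 16.2  21.8 114.6] (245, 219) [ 19.   22.7 111.6] (246, 219) [ 22.6  21.8 124.3] (247, 219) [ 25.8  21.9 128.5] (248, 219) [ 28.8  22.4 129. ] (249, 219) [ 31.4  24.1 120.5] (250, 219) [ 34.3  25.3 115.4] (251, 219) [ 37.2  26.1 114.3] 
(244, 220) [ 16.6  19.1 111.2] (245, 220) [ 19.7  19.6 112.1] (246, 220) [ 22.8  20.  114.3] (247, 220) [ 25.7  20.9 111.9] (248, 220) [ 29.2  20.1 123.8] (249, 220) [ 32.3  20.5 125.5] (250, 220) [ 34.8  22.6 112.6] (251, 220) [ 37.6  23.9 107.3] 
(244, 222) [ 18.1  12.6 115.8] (245, 222) [ 21.   13.4 113.7] (246, 222) [ 24.1  13.9 115.1] (247, 222) [ 27.   14.6 113.9] (248, 222) [ 30.5  14.  124.4] (249, 222) [ 33.3  15.  120.9] (250, 222) [ 35.9  17.  109.3] (251, 222) [ 39.1  17.  114.5] 
(244, 224) [ 20.2   4.8 132.4] (245, 224) [ 22.9   6.  126.5] (246, 224) [ 25.4   7.8 115.9] (247, 224) [ 2
[... 685 characters left out ...]
6.1 -10.8 115.6] (246, 230) [ 29.5 -11.1 125.6] (247, 230) [ 32.4 -10.4 124.9] (248, 230) [ 35.   -8.9 115.2] (249, 230) [ 37.9  -8.1 112.6] (250, 230) [ 41.   -7.6 114.2] (251, 230) [ 44.4  -8.5 130.1] 
(244, 232) [ 24.2 -17.2 113.5] (245, 232) [ 27.2 -16.5 113.1] (246, 232) [ 30.7 -17.  125.5] (247, 232) [ 33.8 -16.6 127.7] (248, 232) [ 36.2 -14.6 112. ] (249, 232) [ 39.3 -14.4 116.4] (250, 232) [ 42.2 -13.5 113.1] (251, 232) [ 45.2 -12.9 113.8] 
(244, 233) [ 25.4 -21.2 125.7] (245, 233) [ 27.8 -19.5 113.1] (246, 233) [ 31.4 -20.1 126.8] (247, 233) [ 33.9 -18.4 114.5] (248, 233) [ 36.8 -17.6 112.6] (249, 233) [ 39.9 -17.4 116.7] (250, 233) [ 42.8 -16.5 113.5] (251, 233) [ 45.9 -16.1 116.3]
```

View pics/topz10.png

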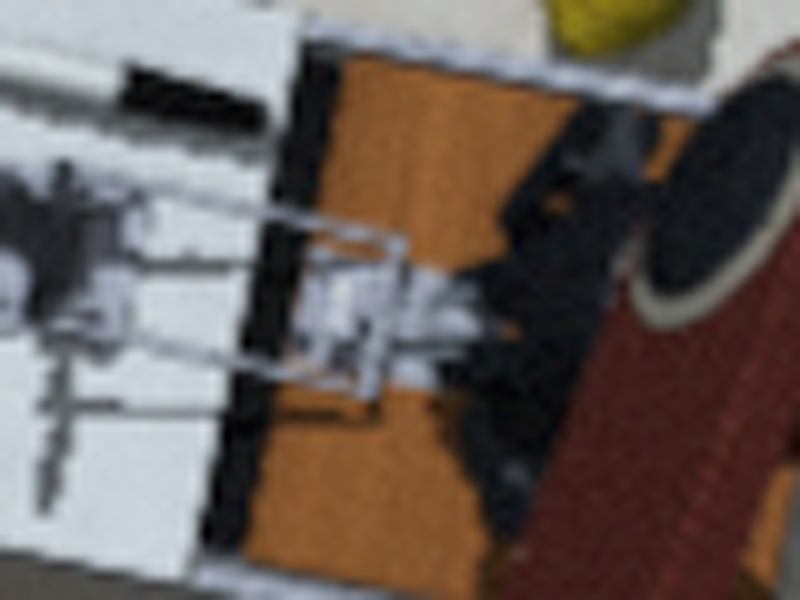

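The bar is at x≈31, about 9 mm over the lid, with the lip tip at ~25.5. I'll lower another 0.7 mm and draw on gently in 1 mm steps, watching Fx.

```bash
python3 -m handwheel '[{"dx":0,"dy":-0.0007,"dz":0.001,"ax":-0.004,"ay":0,"az":0},{"dx":0,"dy":-0.0017,"dz":0.0013,"ax":-0.008,"ay":0,"az":0},{"dx":0,"dy":-0.0027,"dz":0.0016,"ax":-0.012,"ay":0,"az":0}]' 255; python3 -c "
from h import *
where()"; python3 -m handwheel '[{"dx":0,"dy":-0.001,"dz":0.0003,"ax":-0.005,"ay":0,"az":0},{"dx":0,"dy":-0.0015,"dz":0.0004,"ax":-0.008,"ay":0,"az":0}]' 255; python3 -c "
from h import *
where()"
```

```text
time: 11.1
tool_pos: [0.4445, 0.0156, 0.1253]
tool_rot: [-0.197, 0.975, -0.102, 0.022]
contact_force: [2.3, -1.2, 3.4]
gripper_width: 0.102
t 11.1 box [ 49.3   3.3 125.3] turn [ 0.399  0.001 -0.003] F box [0.7 2.5 3.4] w 0.102
time: 11.35
tool_pos: [0.4448, 0.0171, 0.1254]
tool_rot: [-0.193, 0.976, -0.102, 0.021]
contact_force: [2.2, -1.5, 3.9]
gripper_width: 0.102
t 11.35 box [ 47.8   3.3 125.4] turn [ 0.391  0.001 -0.003] F box [1.  2.4 3.9] w 0.102
```

```bash
python3 -m handwheel '[{"dx":0,"dy":-0.0007,"dz":0.0002,"ax":-0.005,"ay":0,"az":0},{"dx":0,"dy":-0.0012,"dz":0.0003,"ax":-0.009,"ay":0,"az":0}]' 255; python3 -c "
from h import *
where()"; python3 -m handwheel '[{"dx":0,"dy":-0.0004,"dz":0.0001,"ax":-0.004,"ay":0,"az":0},{"dx":0,"dy":-0.0007,"dz":0.0002,"ax":-0.007,"ay":0,"az":0}]' 255; python3 -c "
from h import *
np.set_printoptions(precision=1,suppress=True,linewidth=180)
where()
f=snap('top','11');crop(f,210,195,290,255,'topz11'); b=tobox(cloud(f))
for v in (219,220,221,222,230,231,232,233):
  for u in range(241,250): print((u,v),b[v,u],end=' ')
  print()
"
```

```text
time: 11.6
tool_pos: [0.445, 0.0182, 0.1256]
tool_rot: [-0.189, 0.976, -0.102, 0.021]
contact_force: [3.4, -0.7, 3.4]
gripper_width: 0.101
t 11.6 box [ 46.6   3.3 125.6] turn [ 0.382  0.001 -0.003] F box [-0.1  3.5  3.4] w 0.101
time: 11.85
tool_pos: [0.4451, 0.0189, 0.1257]
tool_rot: [-0.185, 0.977, -0.103, 0.02]
contact_force: [3.6, -0.9, 4.3]
gripper_width: 0.104
t 11.85 box [ 45.9   3.3 125.7] turn [ 0.4  0.  -0. ] F box [0.1 3.7 4.3] w 0.104
scale 10
(241, 219) [  6.9  20.3 111.2] (242, 219) [  9.9  21.1 110.3] (243, 219) [ 13.   21.5 111.8] (244, 219) [ 16.2  21.8 114.4] (245, 219) [ 19.2  22.2 115.9] (246, 219) [ 22.5  22.1 122. ] (247, 219) [ 25.7  22.3 125.6] (248, 219) [ 28.1  24.6 111. ] (249, 219) [ 31.1  25.1 112.6] 
(241, 220) [  7.7  17.  113.7] (242, 220) [ 10.6  17.9 111.5] (243, 220) [ 13.7  18.3 112.8] (244, 220) [ 16.7  19.  112.6] (245, 220) [ 19.5  20.  109.4] (246, 220) [ 23.5  18.2 129.1] (247, 220) [ 26.1  19.8 121. ] (248, 220) [ 28.8  21.3 113.8] (249, 220) [ 31.7  22.1 112.3] 
(241, 221) [  8.3  14.1 112.8] (242, 221) [ 11.5  14.3 116.7] (243, 221) [ 14.5 
[... 898 characters left out ...]
6.9 -14.2 121. ] (246, 231) [ 29.6 -13.  113.7] (247, 231) [ 32.6 -12.3 113.1] (248, 231) [ 35.6 -11.7 112.7] (249, 231) [ 38.6 -11.1 112.6] 
(241, 232) [ 15.2 -18.8 111.8] (242, 232) [ 18.2 -18.3 112.4] (243, 232) [ 21.2 -17.7 112.2] (244, 232) [ 24.7 -18.  122.8] (245, 232) [ 27.3 -16.7 114.9] (246, 232) [ 30.4 -16.2 116.7] (247, 232) [ 33.2 -15.3 113.2] (248, 232) [ 36.  -14.2 107.2] (249, 232) [ 39.2 -14.1 113.3] 
(241, 233) [ 16.6 -23.1 127.6] (242, 233) [ 19.6 -22.4 126.6] (243, 233) [ 22.4 -21.7 124.6] (244, 233) [ 25.5 -21.2 126.7] (245, 233) [ 27.8 -19.5 112.8] (246, 233) [ 30.8 -18.9 113.5] (247, 233) [ 33.8 -18.2 111.8] (248, 233) [ 36.7 -17.5 110.7] (249, 233) [ 39.9 -17.4 117.1]
```

View pics/topz11.png

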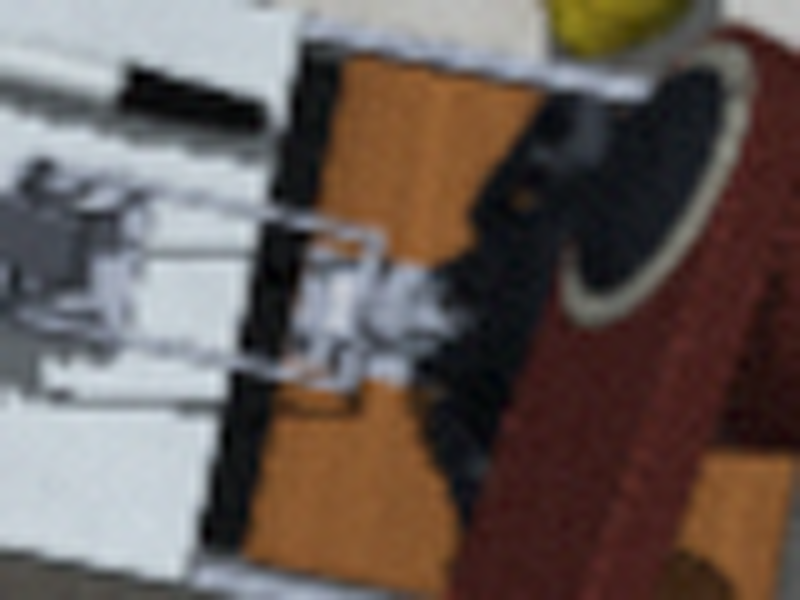

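The bar is at x≈25 with its front edge already past the lip tip, and there's no resistance yet. Keep going in 0.5 mm steps.

```bash
python3 -m handwheel '[{"dx":0,"dy":-0.0005,"dz":0.0001,"ax":-0.005,"ay":0,"az":0},{"dx":0,"dy":-0.001,"dz":0.0002,"ax":-0.01,"ay":0,"az":0}]' 255; python3 -c "
from h import *
where()"; python3 -m handwheel '[{"dx":0,"dy":-0.0005,"dz":0.0001,"ax":-0.005,"ay":0,"az":0},{"dx":0,"dy":-0.0007,"dz":0.0002,"ax":-0.007,"ay":0,"az":0}]' 255; python3 -c "
from h import *
where()"
```

```text
time: 12.15
tool_pos: [0.4453, 0.0199, 0.1258]
tool_rot: [-0.18, 0.978, -0.103, 0.02]
contact_force: [3.9, -0.0, 5.3]
gripper_width: 0.103
t 12.15 box [ 44.9   3.3 125.8] turn [ 0.365  0.001 -0.003] F box [-0.8  3.8  5.3] w 0.103
time: 12.4
tool_pos: [0.4455, 0.0206, 0.1259]
tool_rot: [-0.177, 0.979, -0.103, 0.02]
contact_force: [2.8, 0.6, 5.2]
gripper_width: 0.099
t 12.4 box [ 44.2   3.3 125.9] turn [ 0.358  0.001 -0.003] F box [-1.2  2.6  5.2] w 0.099
```

```bash
python3 -m handwheel '[{"dx":0,"dy":-0.0005,"dz":0,"ax":-0.006,"ay":0,"az":0},{"dx":0,"dy":-0.0007,"dz":0,"ax":-0.009,"ay":0,"az":0}]' 255; python3 -c "
from h import *
where()
f=snap('top','12');crop(f,210,195,290,255,'topz12')"
```

```text
time: 12.65
tool_pos: [0.4455, 0.0207, 0.1259]
tool_rot: [-0.172, 0.98, -0.103, 0.019]
contact_force: [2.7, -2.6, 4.6]
gripper_width: 0.106
t 12.65 box [ 44.1   3.3 125.9] turn [ 0.347  0.001 -0.003] F box [1.9 3.1 4.6] w 0.106
scale 10
```

View pics/topz12.png

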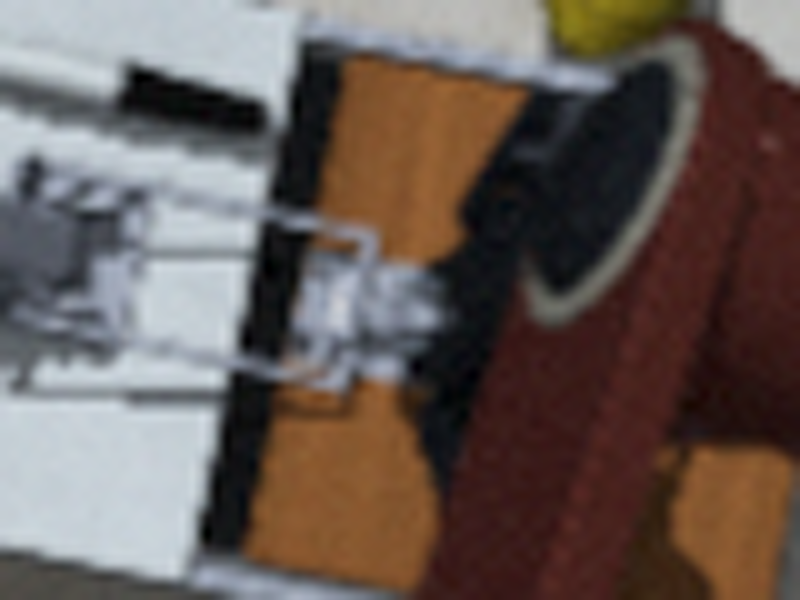

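Motion stalled (0.1 of 0.7 mm) and Fx jumped by about 3 N, so the bar has met the hook. One small confirming nudge.

```bash
python3 -m handwheel '[{"dx":0,"dy":-0.0003,"dz":0,"ax":0,"ay":0,"az":0},{"dx":0,"dy":-0.0004,"dz":0,"ax":0,"ay":0,"az":0}]' 255; python3 -c "
from h import *
where()"
```

```text
time: 12.95
tool_pos: [0.4455, 0.0209, 0.126]
tool_rot: [-0.172, 0.98, -0.103, 0.019]
contact_force: [1.1, -5.3, 4.2]
gripper_width: 0.109
t 12.95 box [ 43.9   3.3 126. ] turn [ 0.347  0.001 -0.003] F box [4.9 2.2 4.2] w 0.109
```

Seated with about 5–6 N on the hook, well under 12 N. Release, then back out along the tool axis.

```bash
python3 -m handwheel '[{"dx":0,"dy":0,"dz":0,"ax":0,"ay":0,"az":0},{"dx":0,"dy":0,"dz":0,"ax":0,"ay":0,"az":0},{"dx":0,"dy":0,"dz":0,"ax":0,"ay":0,"az":0},{"dx":0,"dy":0,"dz":0,"ax":0,"ay":0,"az":0}]' 150; python3 -c "
from h import *
where()
f=snap('top','13');crop(f,210,195,290,255,'topz13')"; python3 -m handwheel '[{"dx":0,"dy":0,"dz":-0.01,"ax":0,"ay":0,"az":0},{"dx":0,"dy":0,"dz":-0.03,"ax":0,"ay":0,"az":0},{"dx":0,"dy":0,"dz":-0.06,"ax":0,"ay":0,"az":0},{"dx":0,"dy":0,"dz":-0.1,"ax":0,"ay":0,"az":0},{"dx":0,"dy":0,"dz":-0.14,"ax":0,"ay":0,"az":0}]' 150; python3 -c "
from h import *
where()
f=snap('top','14');crop(f,175,175,315,275,'topz14')"
```

```text
time: 13.45
tool_pos: [0.4452, 0.0217, 0.1258]
tool_rot: [-0.173, 0.979, -0.103, 0.018]
contact_force: [0.2, 0.4, 0.4]
gripper_width: 0.409
t 13.45 box [ 43.2   2.8 125.8] turn [ 0.349  0.    -0.003] F box [-0.4  0.1  0.4] w 0.409
scale 10
time: 14.12
tool_pos: [0.4352, -0.0258, 0.2596]
tool_rot: [-0.172, 0.979, -0.103, 0.019]
contact_force: [1.6, 0.1, -0.9]
gripper_width: 0.414
t 14.12 box [ 91.7   3.  259.6] turn [ 0.349  0.002 -0.003] F box [-0.4  1.6 -0.9] w 0.414
scale 5
```

View pics/topz14.png

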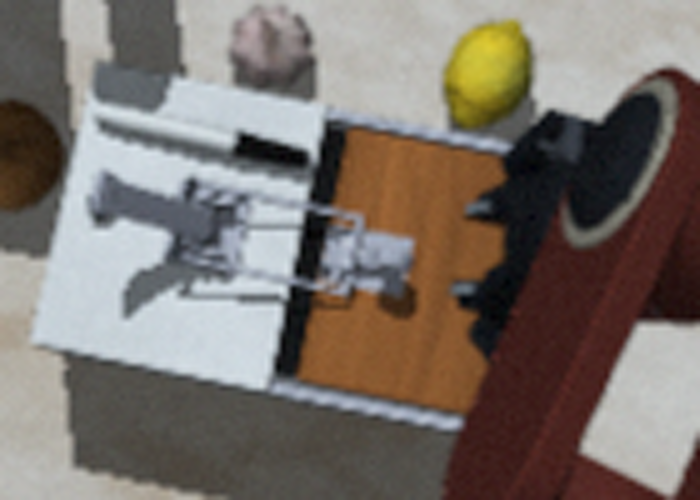

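The loop stayed down after release: bar at the keeper (crop ~(345,255)), lug low, lever leaning left with its tip at (105,195). I'll measure the lever angle and lug height.

```bash
python3 -c "
from h import *
np.set_printoptions(precision=1,suppress=True,linewidth=180)
f=load('top14.npz'); b=tobox(cloud(f))
print('lug'); 
m=(b[...,0]>30)&(b[...,0]<70)&(abs(b[...,1])<12)&(b[...,2]>135)&(b[...,2]<180); print(b[m])
m=(b[...,0]>-160)&(b[...,0]<-60)&(abs(b[...,1])<20)&(b[...,2]>150); q=b[m]; print(q[np.argsort(q[:,0])][::3])
"
```

```text
lug
[[ 39.2   3.4 151. ]
 [ 42.2   3.4 156.7]
 [ 45.    4.4 152.9]
 [ 47.9   5.1 151.9]
 [ 36.7   0.5 145.6]
 [ 39.7   0.6 150.6]
 [ 42.7   0.8 153.8]
 [ 45.7   1.2 155.5]
 [ 48.6   1.7 157. ]
 [ 51.5   2.1 158.4]
 [ 54.2   3.5 150.8]
 [ 57.1   4.2 149.9]
 [ 37.3  -2.5 146.7]
 [ 40.3  -2.3 150.7]
 [ 43.3  -2.  152.9]
 [ 46.3  -2.  158.3]
 [ 49.2  -1.3 158.1]
 [ 52.   -0.1 151.9]
 [ 54.9   0.1 155.3]
 [ 57.7   1.2 150.8]
 [ 40.7  -4.6 144.2]
 [ 43.7  -4.1 144.8]
 [ 46.7  -4.  150. ]
 [ 49.7  -4.  155.8]
 [ 52.6  -3.3 155.1]
 [ 55.4  -2.2 150. ]
 [ 58.2  -1.2 145.3]
 [ 52.9  -4.7 139.3]
 [ 55.9  -4.5 143.3]
 [ 58.8  -4.1 145.6]]
[[-127.9   -8.7  191. ]
 [-126.6   12.1  192.5]
 [-125.7   -2.8  194.8]
 [-124.3    1.   191. ]
 [-123.6  -11.3  195.4]
 [-123.    12.1  196.9]
 [-122.     1.8  188.1]
 [-121.7   -7.8  194. ]
 [-120.1   10.3  193.8]
 [-118.8  -12.2  187.5]
 [-118.5   -0.4  188.2]
 [-117.2   10.8  194.5]
 [-116.8   -8.7  186.5]
 [-115.5   -2.4  185.3]
 [-115.1   -5.1  183.9]
 [-113.8    1.3  182.5]
 [-112.     7.4  184.3]
 [-111.4   -9.9  180.9]
 [-110.1    8.6  178.9]
 [-109.3   -8.9  177.1]
 [-107.9   -0.1  180.2]
 [-107.1   -7.9  173.2]
 [-106.3    3.8  176.3]
 [-104.8    7.7  172.3]
 [-104.2    4.8  172. ]
 [-102.3   -1.3  175.5]
 [-101.8   -6.5  170.2]
 [-101.     2.7  170.2]
 [ -99.6   -0.6  174.6]
 [ -98.8    6.2  169.8]
 [ -97.7    0.6  168.7]
 [ -96.2    4.6  164.1]
 [ -95.2   -1.   162. ]
 [ -93.7   -6.9  162.9]
 [ -93.     2.5  162. ]
 [ -91.7   -3.3  161.7]
 [ -90.6   -8.9  159.9]
 [ -89.8    0.4  159.3]
 [ -88.1   -8.1  157.6]
 [ -86.8   -1.5  155.6]
 [ -85.8   -7.1  153.7]
 [ -84.8    4.6  158.4]
 [ -83.3   -3.7  154.9]
 [ -82.2   -9.4  153.9]
 [ -81.    -2.7  150.6]]
```

Lever at about 0.82 rad (tip end (-126, 195)), inside the hooked range, with the loop holding under the lip. Next is the press: fingers shut, tool axis kept normal to the lever face at 75 mm radius.

```bash
cat >> h.py <<'E'
def TT(a,h=0): return P+75*np.array([-np.cos(a),np.sin(a)])+(3+h)*np.array([np.sin(a),np.cos(a)])
E
python3 -c "
from h import *
from plant import manip
np.set_printoptions(precision=4,suppress=True)
print(manip.state()['joint_pos'])
q=TT(.82,40); print(q); goal([q[0],2,q[1]],.82)
q=TT(.7,30); print(q); goal([q[0],2,q[1]],.7)
"
```

```text
[-0.4543 -0.4491  2.0164  0.3395  1.6455 -0.2323]
[-84.7273 212.1714]
now box [ 93.1   5.5 265.7] shift [-0.0038 -0.1492  0.1107] turn [ 0.474 -0.009  0.008]
[-101.104   201.5561]
now box [ 93.1   5.5 265.7] shift [-0.0039 -0.161   0.1262] turn [ 0.354 -0.009  0.007]
```

```bash
python3 -m handwheel '[{"dx":-0.001,"dy":-0.03,"dz":0.014,"ax":0.1,"ay":-0.002,"az":0.002},{"dx":-0.0015,"dy":-0.062,"dz":0.036,"ax":0.2,"ay":-0.004,"az":0.004},{"dx":-0.002,"dy":-0.094,"dz":0.06,"ax":0.3,"ay":-0.006,"az":0.006},{"dx":-0.003,"dy":-0.124,"dz":0.087,"ax":0.4,"ay":-0.008,"az":0.008},{"dx":-0.0038,"dy":-0.149,"dz":0.11,"ax":0.474,"ay":-0.009,"az":0.008}]' 255; python3 -c "
from h import *
np.set_printoptions(precision=4,suppress=True)
where()
q=TT(.82,0); print(q); goal([q[0],2,q[1]],.82)
f=snap('side','15');crop(f,180,150,300,240,'sidez15')
f=snap('top','15');crop(f,175,175,315,275,'topz15')
"
```

```text
time: 14.8
tool_pos: [0.4689, 0.15, 0.2053]
tool_rot: [-0.399, 0.911, -0.099, 0.038]
contact_force: [1.1, 0.2, 0.6]
gripper_width: 0.005
t 14.8 box [-87.2  -1.1 205.3] turn [ 0.825 -0.009  0.003] F box [-0.5  1.1  0.6] w 0.005
[-113.9732  184.8826]
now box [-87.2  -1.1 205.3] shift [ 0.0033 -0.0032  0.0334] turn [-0.005  0.007 -0.006]
scale 6
scale 5
```

View pics/sidez15.png

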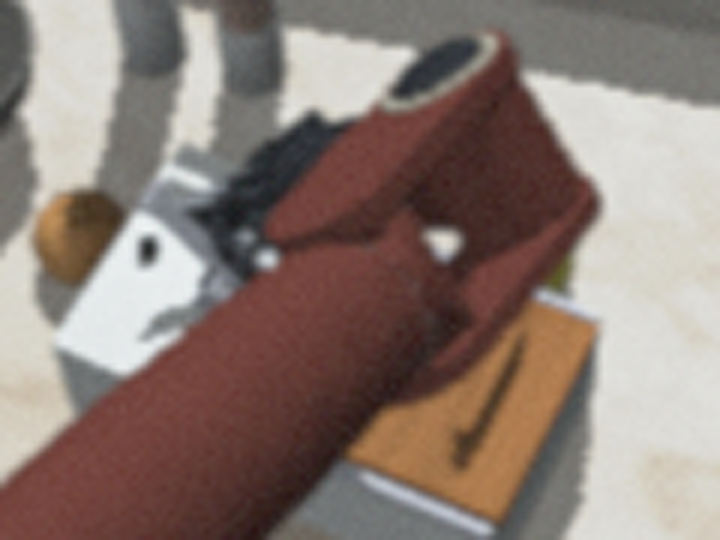

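View pics/topz15.png

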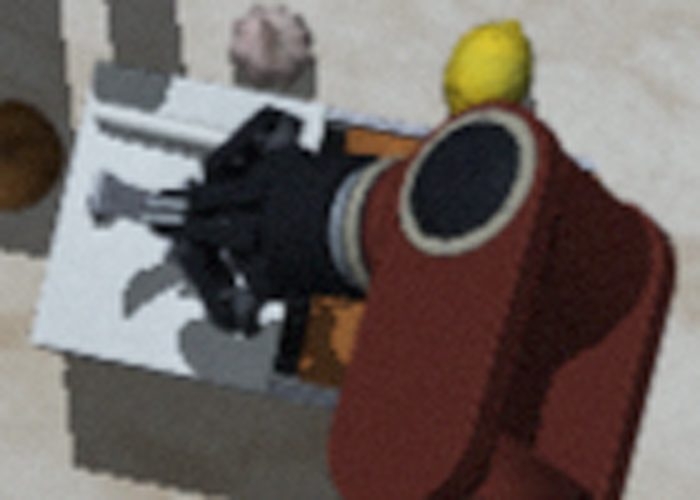

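The shut fingers are aligned with the lever face. Touch it.

```bash
python3 -m handwheel '[{"dx":0.003,"dy":-0.003,"dz":0.015,"ax":-0.005,"ay":0.007,"az":-0.006},{"dx":0.003,"dy":-0.003,"dz":0.027,"ax":-0.005,"ay":0.007,"az":-0.006},{"dx":0.003,"dy":-0.003,"dz":0.031,"ax":-0.005,"ay":0.007,"az":-0.006}]' 255; python3 -c "
from h import *
np.set_printoptions(precision=4,suppress=True)
where()
def rel(a0,a1):
  d=(TT(a1)-TT(a0))/1000; ty=np.array([np.cos(a0),-np.sin(a0)]); tz=np.array([-np.sin(a0),-np.cos(a0)])
  return 'a %.2f dy %.4f dz %.4f ax %.3f'%(a1,d@ty,d@tz,a1-a0)
for a0,aa in ((.82,(.76,.7,.64,.58,.52)),(.52,(.46,.4,.35,.3,.25)),(.25,(.2,.15,.1,.05,0))):
  for a in aa: print(a0,rel(a0,a))
"
```

```text
time: 15.28
tool_pos: [0.4767, 0.1729, 0.1865]
tool_rot: [-0.395, 0.912, -0.097, 0.042]
contact_force: [-0.9, -0.0, -0.8]
gripper_width: 0.001
t 15.28 box [-111.2    1.7  186.5] turn [ 0.817 -0.001 -0.   ] F box [ 0.2 -0.9 -0.8] w 0.001
0.82 a 0.76 dy -0.0000 dz 0.0045 ax -0.060
0.82 a 0.70 dy 0.0002 dz 0.0090 ax -0.120
0.82 a 0.64 dy 0.0007 dz 0.0135 ax -0.180
0.82 a 0.58 dy 0.0014 dz 0.0179 ax -0.240
0.82 a 0.52 dy 0.0025 dz 0.0223 ax -0.300
0.52 a 0.46 dy -0.0000 dz 0.0045 ax -0.060
0.52 a 0.40 dy 0.0002 dz 0.0090 ax -0.120
0.52 a 0.35 dy 0.0006 dz 0.0127 ax -0.170
0.52 a 0.30 dy 0.0012 dz 0.0164 ax -0.220
0.52 a 0.25 dy 0.0019 dz 0.0201 ax -0.270
0.25 a 0.20 dy -0.0001 dz 0.0038 ax -0.050
0.25 a 0.15 dy 0.0001 dz 0.0075 ax -0.100
0.25 a 0.10 dy 0.0004 dz 0.0112 ax -0.150
0.25 a 0.05 dy 0.0009 dz 0.0150 ax -0.200
0.25 a 0.00 dy 0.0016 dz 0.0186 ax -0.250
```

```bash
python3 -m handwheel '[{"dx":0,"dy":-0.001,"dz":0.0065,"ax":-0.06,"ay":0,"az":0},{"dx":0,"dy":-0.001,"dz":0.011,"ax":-0.12,"ay":0,"az":0},{"dx":0,"dy":-0.0005,"dz":0.0155,"ax":-0.18,"ay":0,"az":0}]' 255; python3 -c "
from h import *
where()"; python3 -m handwheel '[{"dx":0,"dy":0,"dz":0.0045,"ax":-0.06,"ay":0,"az":0},{"dx":0,"dy":0.0002,"dz":0.009,"ax":-0.12,"ay":0,"az":0}]' 255; python3 -c "
from h import *
where(); print(TT(.52))"
```

```text
time: 15.65
tool_pos: [0.4794, 0.1837, 0.1766]
tool_rot: [-0.311, 0.945, -0.101, 0.033]
contact_force: [-1.1, -2.1, 1.1]
gripper_width: 0.002
t 15.65 box [-122.4    2.1  176.6] turn [0.635 0.    0.   ] F box [ 2.3 -0.6  1.1] w 0.002
time: 15.9
tool_pos: [0.4806, 0.1889, 0.1695]
tool_rot: [-0.254, 0.961, -0.102, 0.027]
contact_force: [-1.9, -0.4, 1.5]
gripper_width: -0.004
t 15.9 box [-127.7    2.1  169.5] turn [0.516 0.    0.   ] F box [ 0.8 -1.8  1.5] w -0.004
[-128.59579806  167.86946788]
```

Contact is light and the lever is following. Continue the arc.

```bash
python3 -m handwheel '[{"dx":0,"dy":0,"dz":0.0045,"ax":-0.06,"ay":0,"az":0},{"dx":0,"dy":0.0002,"dz":0.009,"ax":-0.12,"ay":0,"az":0},{"dx":0,"dy":0.0006,"dz":0.0127,"ax":-0.17,"ay":0,"az":0}]' 255; python3 -c "
from h import *
where();print(TT(.35))"; python3 -m handwheel '[{"dx":0,"dy":0,"dz":0.0038,"ax":-0.05,"ay":0,"az":0},{"dx":0,"dy":0.0001,"dz":0.0075,"ax":-0.1,"ay":0,"az":0}]' 255; python3 -c "
from h import *
where();print(TT(.25))"
```

```text
time: 16.27
tool_pos: [0.4819, 0.1949, 0.1584]
tool_rot: [-0.172, 0.979, -0.104, 0.018]
contact_force: [-0.5, 0.2, 0.4]
gripper_width: -0.005
t 16.27 box [-133.9    2.2  158.4] turn [0.347 0.    0.   ] F box [-0.1 -0.6  0.4] w -0.005
[-134.42426004  156.5354537 ]
time: 16.52
tool_pos: [0.4825, 0.1973, 0.1514]
tool_rot: [-0.123, 0.987, -0.105, 0.013]
contact_force: [-0.3, 0.9, 1.4]
gripper_width: 0.002
t 16.52 box [-136.4    2.3  151.4] turn [0.247 0.    0.001] F box [-0.8 -0.5  1.4] w 0.002
[-136.92621975  149.46203421]
```

```bash
python3 -m handwheel '[{"dx":0,"dy":0,"dz":0.0038,"ax":-0.05,"ay":0,"az":0},{"dx":0,"dy":0.0001,"dz":0.0075,"ax":-0.1,"ay":0,"az":0}]' 255; python3 -c "
from h import *
where();print(TT(.15))
f=snap('top','16');crop(f,175,175,315,275,'topz16')
f=snap('side','16');crop(f,180,150,300,240,'sidez16')"
```

```text
time: 16.77
tool_pos: [0.4829, 0.199, 0.1439]
tool_rot: [-0.073, 0.992, -0.106, 0.008]
contact_force: [0.1, 1.0, 1.0]
gripper_width: 0.003
t 16.77 box [-138.     2.3  143.9] turn [0.147 0.    0.001] F box [-1.  -0.1  1. ] w 0.003
[-138.70951645  142.17417317]
scale 5
scale 6
```

View pics/topz16.png

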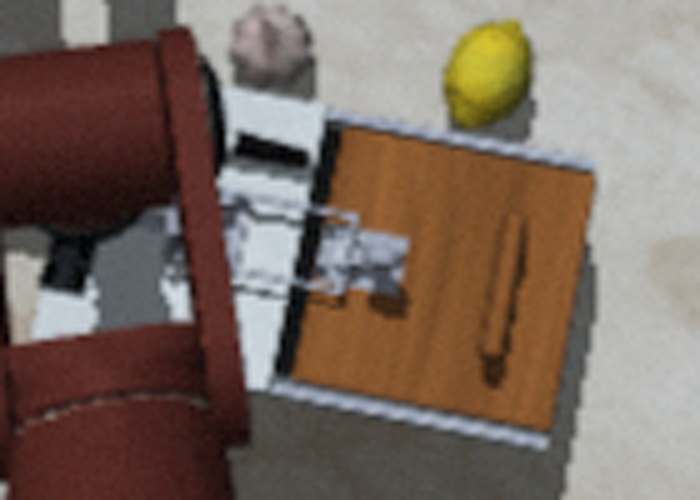

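View pics/sidez16.png

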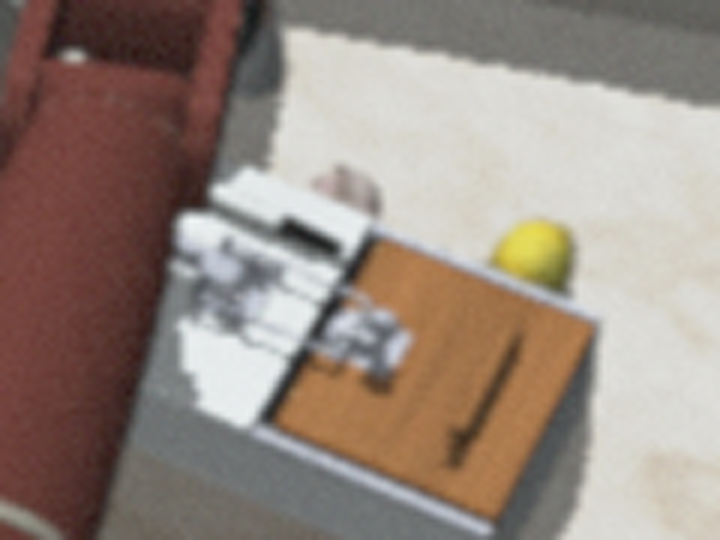

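The loop stays hooked and the lid edge has shifted ~2–3 mm into the seal. Continue the last bit down.

```bash
python3 -m handwheel '[{"dx":0,"dy":0,"dz":0.0038,"ax":-0.05,"ay":0,"az":0},{"dx":0,"dy":0.0001,"dz":0.0075,"ax":-0.1,"ay":0,"az":0}]' 255; python3 -c "
from h import *
where()"; python3 -m handwheel '[{"dx":0,"dy":0,"dz":0.002,"ax":-0.025,"ay":0,"az":0},{"dx":0,"dy":0.0001,"dz":0.0038,"ax":-0.05,"ay":0,"az":0}]' 255; python3 -c "
from h import *
where()"; python3 -m handwheel '[{"dx":0,"dy":0,"dz":0.001,"ax":0,"ay":0,"az":0}]' 255; python3 -c "
from h import *
where()"
```

```text
time: 17.12
tool_pos: [0.4828, 0.1996, 0.1361]
tool_rot: [-0.024, 0.994, -0.106, 0.002]
contact_force: [0.2, 0.0, 0.0]
gripper_width: 0.002
t 17.12 box [-138.6    2.1  136.1] turn [ 0.047 -0.     0.001] F box [-0.1  0.2  0. ] w 0.002
time: 17.38
tool_pos: [0.4826, 0.1999, 0.1319]
tool_rot: [0.001, 0.994, -0.106, -0.001]
contact_force: [-0.7, 0.3, 3.2]
gripper_width: -0.003
t 17.38 box [-138.9    1.8  131.9] turn [-0.003 -0.001  0.001] F box [-0.1 -0.8  3.2] w -0.003
time: 17.5
tool_pos: [0.4827, 0.2, 0.1317]
tool_rot: [0.001, 0.994, -0.106, -0.001]
contact_force: [-1.9, -2.0, 7.4]
gripper_width: 0.001
t 17.5 box [-139.     1.9  131.7] turn [-0.003 -0.001 -0.   ] F box [ 2.3 -1.5  7.4] w 0.001
```

The lever has snapped past centre and bottomed (131.7 mm, stiff). One slight extra press, then retreat and look.

```bash
python3 -m handwheel '[{"dx":0,"dy":0,"dz":0.0005,"ax":0,"ay":0,"az":0},{"dx":0,"dy":0,"dz":0.0005,"ax":0,"ay":0,"az":0}]' 255; python3 -c "
from h import *
where()"; python3 -m handwheel '[{"dx":0,"dy":0,"dz":-0.02,"ax":0,"ay":0,"az":0},{"dx":0,"dy":0,"dz":-0.06,"ax":0,"ay":0,"az":0},{"dx":0,"dy":0,"dz":-0.11,"ax":0,"ay":0,"az":0},{"dx":0,"dy":0,"dz":-0.16,"ax":0,"ay":0,"az":0}]' 255; python3 -c "
from h import *
np.set_printoptions(precision=4,suppress=True)
where();goal([250,-60,290],0)"
```

```text
time: 17.75
tool_pos: [0.4827, 0.1999, 0.1318]
tool_rot: [0.001, 0.994, -0.106, -0.0]
contact_force: [-4.4, -1.9, 7.0]
gripper_width: 0.004
t 17.75 box [-139.     1.9  131.8] turn [-0.002 -0.001  0.   ] F box [ 2.8 -3.9  7. ] w 0.004
time: 18.25
tool_pos: [0.4826, 0.2003, 0.2929]
tool_rot: [0.001, 0.994, -0.106, -0.0]
contact_force: [-0.3, 0.5, 1.4]
gripper_width: -0.0
t 18.25 box [-139.3    1.7  292.9] turn [-0.001 -0.     0.   ] F box [-0.5 -0.4  1.4] w -0.0
now box [-139.3    1.7  292.9] shift [-0.0616  0.3893  0.0034] turn [ 0.001  0.    -0.   ]
```

```bash
python3 -m handwheel '[{"dx":-0.005,"dy":0.055,"dz":0,"ax":0,"ay":0,"az":0},{"dx":-0.01,"dy":0.11,"dz":0,"ax":0,"ay":0,"az":0},{"dx":-0.02,"dy":0.165,"dz":0,"ax":0,"ay":0,"az":0},{"dx":-0.03,"dy":0.22,"dz":0,"ax":0,"ay":0,"az":0},{"dx":-0.035,"dy":0.27,"dz":0,"ax":0,"ay":0,"az":0}]' 255;  python3 -m handwheel '[{"dx":-0.01,"dy":0.055,"dz":0,"ax":0,"ay":0,"az":0},{"dx":-0.02,"dy":0.11,"dz":0,"ax":0,"ay":0,"az":0},{"dx":-0.02,"dy":0.15,"dz":0,"ax":0,"ay":0,"az":0},{"dx":-0.02,"dy":0.15,"dz":0,"ax":0,"ay":0,"az":0}]' 255; python3 -c "
from h import *
np.set_printoptions(precision=1,suppress=True,linewidth=180)
where()
f=snap('top','17');crop(f,175,175,315,275,'topz17'); b=tobox(cloud(f))
print('lid edge', [ (x,f['image'][int(round(proj(f,fromb([x,60,112]))[1])),int(round(proj(f,fromb([x,60,112]))[0]))].tolist()) for x in range(-14,14,2)])
m=(b[...,0]>-165)&(b[...,0]<-60)&(abs(b[...,1])<12)&(b[...,2]>118)&(b[...,2]<200); q=b[m]; print(len(q),q[:,2].max(),[ (x,q[abs(q[:,0]-x)<4][:,2].mean().round(1)) for x in range(-150,-60,10)])
m=(b[...,0]>20)&(b[...,0]<70)&(abs(b[...,1])<8)&(b[...,2]>135)&(b[...,2]<180); print('lug top',b[m][:,2].max(),b[m][:,0].mean())
top=(b[...,2]>100)&(b[...,2]<125); row=top&(abs(b[...,1]-60)<20)&(b[...,0]<200); print('lid end',np.sort(b[row][:,0])[-8:])
f=snap('side','17');crop(f,180,150,300,240,'sidez17')"
```

```text
time: 18.88
tool_pos: [0.3908, -0.0576, 0.2922]
tool_rot: [0.001, 0.994, -0.106, 0.001]
contact_force: [0.7, -1.1, 1.4]
gripper_width: -0.002
time: 19.38
tool_pos: [0.3397, -0.2004, 0.2922]
tool_rot: [0.001, 0.994, -0.108, -0.0]
contact_force: [-0.1, 1.0, 0.2]
gripper_width: -0.005
t 19.38 box [282.5 -53.6 292.2] turn [-0.  0.  0.] F box [-1.  -0.3  0.2] w -0.005
scale 5
lid edge [(-14, [194, 189, 182]), (-12, [158, 154, 148]), (-10, [158, 154, 148]), (-8, [25, 23, 18]), (-6, [23, 19, 18]), (-4, [23, 19, 18]), (-2, [20, 19, 20]), (0, [20, 19, 20]), (2, [27, 50, 72]), (4, [40, 72, 114]), (6, [40, 72, 114]), (8, [46, 81, 127]), (10, [45, 85, 132]), (12, [45, 85, 132])]
212 136.90356085940203 [(-150, np.float64(132.3)), (-140, np.float64(131.8)), (-130, np.float64(131.0)), (-120, np.float64(131.4)), (-110, np.float64(130.9)), (-100, np.float64(131.2)), (-90, np.float64(130.6)), (-80, np.float64(131.7)), (-70, np.float64(130.5))]
lug top 161.93861937981336 41.35686798260456
lid end [158.5 158.8 159.1 159.2 159.2 159.5 159.7 160.2]
scale 6
```

View pics/topz17.png

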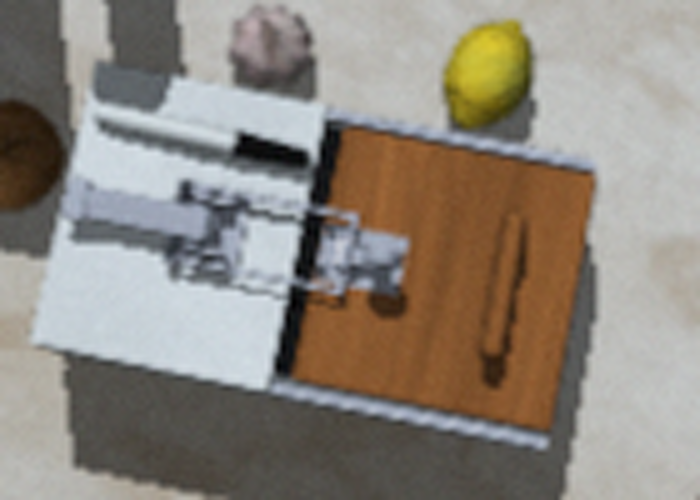

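View pics/sidez17.png

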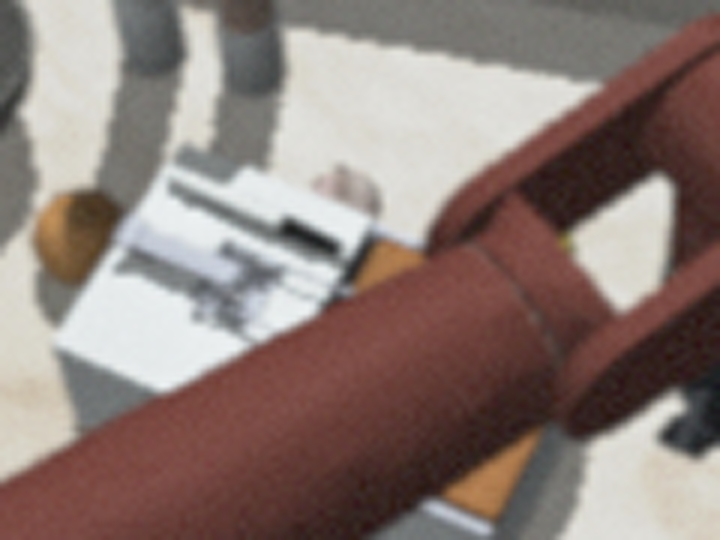

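The lever lies flat, with its face at z≈131 mm along its whole length. The loop is hooked, the lid is at x≈2 mm (pressed into the seal), and the marker, garlic, lemon and onion haven't moved. Handing in.

```bash
python3 -c "
from plant import manip
print(manip.job_done())"
```

```text
the job is handed in; nothing more can be done
None
```

The bread box is closed and latched, and I handed the job in at about 19.5 s. No verdict is reported, so this rests on my own checks.

- **Lid:** I pushed it by its wooden bar until the force rose from the steady 4 N of friction to about 6 N. The image showed its edge against the seal.
- **Loop:** I swung it down by the lug and drew it back until it met the hook, pulling about 5–6 N (12 N would bend the keeper). After I let go it stayed hooked, with the lever at about 0.82 rad.
- **Lever:** I pressed it down over centre until it hit its stop. I measured at most about 9 N on it.

**Last checks:**
- The lever lies flat, with its upper face at about 131 mm along its whole length, as expected when shut.
- The loop is still hooked, and the robot is clear of everything.
- The lid's edge reads x ≈ 2 mm, so it is pressed only about 3 mm into the seal. That reading is good to about 2 mm.
- The marker, garlic, lemon and onion look unmoved. I did not look at the jar and mill again at the end, but the arm never came near them.

**Disagreements:** the gripper's sideways reading on the lug was about 3 mm off the camera's. The depth readings on the lug and bar ran about 1–4 mm high. Neither affected the hooking or the latching.

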